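Assemble the water-test filter unit

ROBOT

A 6-joint arm with a two-finger parallel gripper is mounted at the origin on the work surface. World frame = base frame: x ahead of the robot, y to its left, z up, the work surface at z = 0. Lengths are in m, angles in degrees, forces in N, time in s.
With the tool pointing down it reaches from about 0.4 to 0.925 m from the base axis. Payload 3.4 kg.
Tool frame: the origin (TCP) lies at the very end of the fingers, on their centre line; the grasp point (between the pads) lies 19 mm behind it; z points along the fingers, y is the line along which they close (so a half turn about z gives the same grasp; the last joint's range is limited). The gripper opens to 85 mm and grips with 20 to 120 N. Pads are 22 mm wide; open, the fingers measure 114 mm over their backs; the gripper's body (76 mm by 85 mm) begins 54 mm behind the grasp point. The pads swing forward as they close: fully open they stand 13 mm farther back than shut.
Start: joints at [-80.93, 17.578, 86.31, -0, 76.112, -4.211], TCP at [0.132, -0.56, 0.231] pointing down, gripper open.
Joint ranges: [-179.03, 179.03], [-60, 130.46], [8.19, 133.38], [-81.62, 261.62], [5.75, 156.47], [-153.77, 153.77]. Speed limits (degrees/s): [147.25, 147.25, 180, 180, 180, 180].

INTERFACE

Orientations are given as a 3x3 rotation matrix whose columns are the frame's x, y, z axes.
In Python, from rig import env gives the robot as it stands.
- The arm moves only by the tool drive_tool, never from a script. Its argument "targets" is a list of rows, each an object of numbers: "wx", "wy", "wz": the turn, a rotation vector about the tool's x, y, z each as a share of 4 degrees, from -1 to 1; "x", "y", "z": the shift along the tool's x, y, z each as a share of 0.05 m, from -1 to 1; "hand": the opening, from 0 (shut) to 1 (fully open). In form: [{"wx": .., "wy": .., "wz": .., "x": .., "y": .., "z": .., "hand": ..}, ...]. A call has exactly 5 rows; each row shifts and turns the commanded pose from where the row before left it, along the tool's axes as they then stand; what a row does not reach is not made up. A row lasts 1/8 s, in which the tool goes at most 62.5 mm and 10.7 degrees, less where a joint would pass 70% of its speed; a pose out of reach is approached as far as the arm can. A call with a number of a shift or a turn outside -1 to 1 is refused whole. A call with a gripper value outside its range is refused whole. The fingers move at their own pace and stop on an object; "squeeze" is the grip in N (left out, the last holds). Time passes only in rows, so rows that do not move let the fingers close, or fill a call up. It gives the time, the measured TCP pose, the force, the opening and the grip force at its end, in the units of the state.
- env.state(): the state, without advancing time (a new reading comes with each control period).
- env.get_image(name): name is "scene" or "top" or "wrist"; returns a dict with "image" (480x640x3 uint8, red, green, blue), "fx", "fy", "cx", "cy" (pixels), "k1" (the pictures are not rectified: a ray, as slopes to the right and down, at radius r is drawn at 1 + k1 r^2 times it, then the intrinsics apply), "world_to_cam" (4x4, takes a point from world to camera coordinates). Camera axes: x right, y down, z forward; pixel columns grow to the right and rows downward; lengths in m; the calibration is good to about 2 mm. A picture is of the moment at which its call begins. There is no depth.
- env.sign_off(): hands the job in; it is judged then, once.
The state is a dict: "clock": time; "joint_positions": joint angles; "qd": joint speeds; "joint_efforts": joint torques, N m; "tcp_pos": TCP position; "tcp_rot": TCP orientation; "contact_force": force on the tool from outside, world axes, zero at the start; "torque": the same for the moment, N m; "width": finger opening in m; "finger_force": force on a finger pad.
Only numpy, scipy, OpenCV 4.12 (cv2) and the standard library are available. Lean on these libraries where they do the work, as an engineer would, in place of code of your own. Each camera call takes 0.05 s, during which the arm holds its last target. There are 200 camera calls.

TASK

Put the filter unit together on the open filter head (the other one is plugged, leave it): first the perforated support plate, then the white collar around it, then the funnel, and last the lid on the funnel. Each part must sit fully home and upright and be let go before the next one is added; leave the culture dishes and the timer where they lie.

Things in the scene. Friction and masses are not known exactly. Their poses are not given: they have to be found in the camera images.
- head_rim (a point): Axis point at rim height (50 mm above bench) of the open filter head, z up. The head is a fixed upright steel cylinder 68 mm across, 50 mm high, on a round foot 88 mm across, with a thin outlet nozzle low at one side (20 mm above the bench, end 66 mm from the axis). In its top is a round bore 44 mm across, 18 mm deep, inside a flat rim 12 mm wide.
- blank_head: A second, equal fixed filter head, not in use: its top is closed by a black rubber plug rising 16 mm above its rim. Origin: centre of the foot's underside, z up.
- plate: Support plate, loose: solid steel disc 52 mm across with small dark holes in its flat top (9 to 20 mm above origin; edge upright to 17 mm, then bevelled), on a spigot 38 mm across, 9 mm high, tapered to 30 mm at its foot, on which it stands. Origin: centre of the spigot's underside, z up. Spigot enters the head's bore with 3 mm play; disc lies on the rim: origin then 9 mm below head_rim.
- collar: Collar, loose: white plastic ring, 64 mm outside, 24 mm high, open through, lying right way up. Lower 13 mm bored 57 mm (goes round the plate's disc), upper 11 mm bored 48 mm (takes the funnel's spigot). Origin: centre of its underside, z up. Placed, it lies on the head's rim round the plate: origin level with head_rim.
- funnel: Funnel, loose: straight steel cup 60 mm outside, open at the top (mouth 54 mm), 48 mm high, standing on a closed spigot 42 mm across, 9 mm high (tapered to 36 mm at its foot); 57 mm high in all. Origin: centre of the spigot's underside, z up. Placed, the spigot is in the collar and the cup stands on the collar's top: origin 15 mm above head_rim.
- lid: Lid, loose: steel disc 66 mm across (8 to 13 mm above origin), below it a spigot 46 mm across, 8 mm high (tapered to 38 mm), on which it stands; on top an upright round black knob 18 mm across, 13 to 32 mm above origin. Origin: centre of the spigot's underside, z up. Placed, spigot in the funnel's mouth and disc on its edge: origin 64 mm above head_rim.
- dish_a: A culture dish (bystander, loose), round, 90 mm across, 16 mm high, clear and white with a yellow-brown filling. Origin: centre of its underside.
- dish_b: Another culture dish like it (bystander, loose), 90 mm across, 16 mm high. Origin: centre of its underside.
- timer: A small white bench timer lying flat (bystander, loose), 52 by 68 mm, 19 mm high, with a grey display and three grey buttons on top. Origin: centre of its underside, z up.
Things that resemble listed ones, but are neither listed nor needed, are in the scene too. Leave any red or turquoise look-alike of the funnel alone.

How it is judged:
By the outcome, as a careful person would: the job done as asked, in the order asked, and still so for the second after the job is handed in, with the robot touching nothing.
It also fails if it takes over 109 s, if anything falls off the work surface, if the arm or the gripper's body presses on something with over 40 N, if the wrist force passes 120 N, or if a joint passes its speed limit or range.

## Working session

There is one attempt and no reset: what is moved stays moved. The work goes in short steps, Python scripts to look and compute and a tool call to move; the robot and the scene stay as the last step left them, time stands still between calls to the robot, and variables do not carry over. Pictures are saved under pics/ and viewed, at most 14 in all, crops included, and the job is handed in when it is done.

Besides the shell and the picture viewer there is one more tool, called as name(argument=value, ...), one argument or row to a line, values as JSON. drive_tool: Moves the arm, as the interface text tells. Its arguments: {"type":"object","properties":{"targets":{"type":"array","items":{"type":"object","properties":{"wx":{"type":"number"},"wy":{"type":"number"},"wz":{"type":"number"},"x":{"type":"number"},"y":{"type":"number"},"z":{"type":"number"},"hand":{"type":"number"}}}},"squeeze":{"type":"number"}},"required":["targets"]}

```bash
ls; mkdir -p pics
cat > h.py <<'E'
import numpy as np, cv2, json
from rig import env
def snap(cam,fn):
    d=env.get_image(cam); cv2.imwrite(f'pics/{fn}.png',d['image'][:,:,::-1])
    np.savez(f'pics/{fn}.npz',**{k:np.array(v) for k,v in d.items()}); return d
def load(fn): return dict(np.load(f'pics/{fn}.npz'))
def ray(d,u,v):
    x=(u-d['cx'])/d['fx'];y=(v-d['cy'])/d['fy'];a,b=x,y
    for _ in range(20):
        s=1+d['k1']*(a*a+b*b);a,b=x/s,y/s
    T=d['world_to_cam'];R=T[:3,:3];return -R.T@T[:3,3],R.T@np.array([a,b,1.])
def pz(d,u,v,z):
    o,r=ray(d,u,v);return o+r*(z-o[2])/r[2]
def proj(d,p):
    T=d['world_to_cam'];q=T[:3,:3]@np.asarray(p,float)+T[:3,3];a,b=q[:2]/q[2];s=1+d['k1']*(a*a+b*b)
    return np.array([d['fx']*a*s+d['cx'],d['fy']*b*s+d['cy']])
def circ(d,c,r,n=72):
    return np.array([proj(d,[c[0]+r*np.cos(t),c[1]+r*np.sin(t),c[2]]) for t in np.linspace(0,2*np.pi,n)])
def crop(fn,u0,v0,u1,v1,k,out,circles=()):
    im=cv2.imread(f'pics/{fn}.png');d=load(fn);im=cv2.resize(im[v0:v1,u0:u1],None,fx=k,fy=k,interpolation=cv2.INTER_CUBIC)
    for c,r in circles:
        p=((circ(d,c,r)-[u0,v0]+.5)*k).astype(int);cv2.polylines(im,[p.reshape(-1,1,2)],True,(0,0,255),1)
    cv2.imwrite(f'pics/{out}.png',im)
E
python3 - <<'E'
from h import *
for c in('scene','top','wrist'):
    d=snap(c,c+'0');print(c,d['fx'],d['k1'],np.round(ray(d,320,240),3).tolist())
a=cv2.imread('pics/scene0.png');
s=env.state();print(s['tcp_pos'],s['tcp_rot'],s['width'],s['contact_force'])
E
```

```text
pics
scene 583.4037131380088 -0.06754475267230689 [[1.297, 0.319, 0.778], [-0.702, -0.308, -0.642]]
top 476.36892015622885 -0.0030571789584317747 [[0.38, 0.003, 1.142], [0.113, -0.037, -0.993]]
wrist 388.32236230290704 -0.05569674185697551 [[0.207, -0.541, 0.373], [-0.29, -0.053, -0.956]]
[ 0.13196507 -0.55910495  0.23058948] [[ 9.73266104e-01  2.29680248e-01 -2.73316292e-04]
 [ 2.29680390e-01 -9.73264824e-01  1.58136160e-03]
 [ 9.71983917e-05 -1.60186103e-03 -9.99998712e-01]] 0.0855476327020258 [-0.26883235 -0.17435232 -0.27675293]
```

View pics/top0.png

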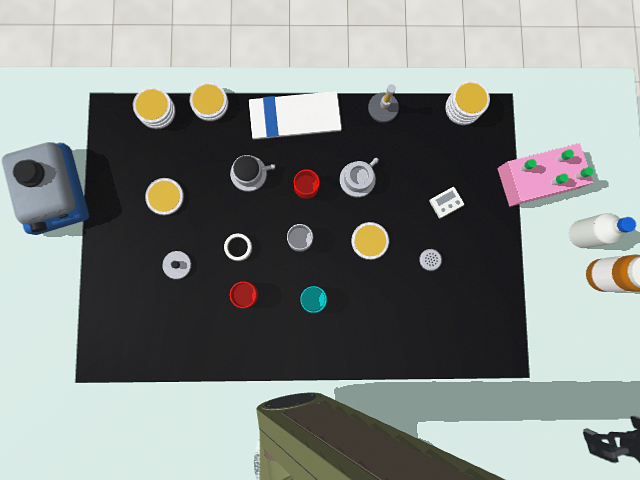

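View pics/scene0.png

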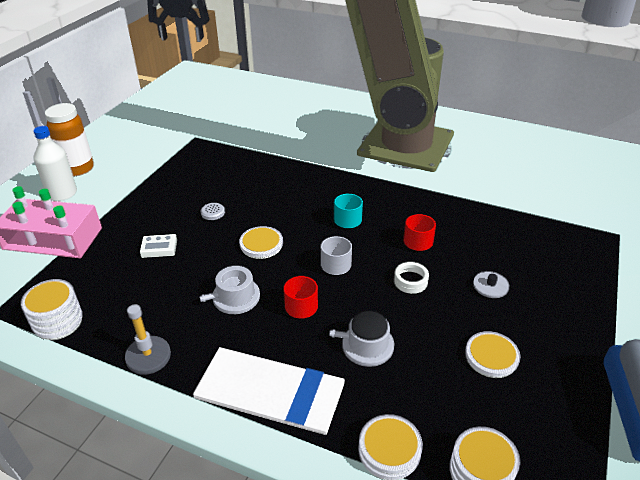

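The open head is at top-view pixel (357,178). The blank head with the black plug is at (248,172).

| Part | Chosen pixel | What could be mistaken for it |
|---|---|---|
| Funnel | (300,237), grey | Red cups at (306,184) and (243,295), turquoise cup at (313,299) |
| Plate | (430,260), dotted | None |
| Collar | (238,247), white ring | None |
| Lid | (177,264), with knob | None |

Next I fit the model circles to the image edges in both views and check the result in one close crop.

```bash
cat >> h.py <<'E'
from scipy.optimize import minimize
M={'head':[(.034,.05),(.022,.05)],'plate':[(.026,.017),(.026,.009)],'collar':[(.032,.024),(.024,.024)],
   'funnel':[(.030,.057),(.027,.057)],'lid':[(.033,.013),(.009,.032)]}
def grad(fn):
    g=cv2.GaussianBlur(cv2.cvtColor(cv2.imread(f'pics/{fn}.png'),6).astype(np.float32),(0,0),1.0)
    return np.hypot(cv2.Sobel(g,5,1,0),cv2.Sobel(g,5,0,1))
def fit(fn,name,xy,zoff=0,rng=.012):
    d=load(fn);G=grad(fn);G=np.minimum(G,150)
    def s(p):
        t=0
        for r,z in M[name]:
            c=circ(d,[p[0],p[1],z+zoff],r).astype(np.float32)
            t+=cv2.remap(G,c[:,0].copy(),c[:,1].copy(),1).mean()
        return -t
    g=np.arange(-rng,rng+1e-6,.0015);b=min(((s([xy[0]+i,xy[1]+j]),xy[0]+i,xy[1]+j) for i in g for j in g))
    r=minimize(s,b[1:],method='Nelder-Mead',options=dict(initial_simplex=[b[1:],(b[1]+.001,b[2]),(b[1],b[2]+.001)]))
    return r.x,-r.fun
E
python3 - <<'E'
from h import *
px={'head':(357,178),'plate':(430,260),'collar':(238,247),'funnel':(300,237),'lid':(177,264)}
dt=load('top0');ds=load('scene0');C={}
for n,(u,v) in px.items():
    z=M[n][0][1];g=pz(dt,u,v,z)[:2]
    a,sa=fit('top0',n,g);b,sb=fit('scene0',n,a)
    print(n,g.round(4),'top',a.round(4),round(sa),'scene',b.round(4),round(sb));C[n]=(a+b)/2
ims=[]
im=cv2.imread('pics/top0.png');im2=cv2.imread('pics/scene0.png')
rows=[]
for fn,d in(('top0',dt),('scene0',ds)):
    row=[]
    for n in px:
        u,v=proj(d,[*C[n],.03]).astype(int)
        crop(fn,u-26,v-26,u+27,v+27,3,'t',[((*C[n],z),r) for r,z in M[n][:1]])
        row.append(cv2.imread('pics/t.png'))
    rows.append(np.hstack(row))
cv2.imwrite('pics/check.png',np.vstack(rows))
print(env.state()['joint_positions'])
E
```

```text
head [ 0.6504 -0.1263] top [ 0.6605 -0.1302] 241 scene [ 0.6583 -0.131 ] 223
plate [ 0.4587 -0.3002] top [ 0.4609 -0.3013] 300 scene [ 0.4594 -0.3008] 274
collar [0.492  0.1543] top [0.4935 0.1568] 300 scene [0.4951 0.157 ] 271
funnel [0.5108 0.0082] top [0.5102 0.0112] 253 scene [0.5102 0.006 ] 275
lid [0.4538 0.299 ] top [0.4523 0.2984] 299 scene [0.4547 0.2982] 274
[-8.09315180e+01  1.76136221e+01  8.63653486e+01 -1.21901252e-03
  7.61129704e+01 -4.20948471e+00]
```

View pics/check.png

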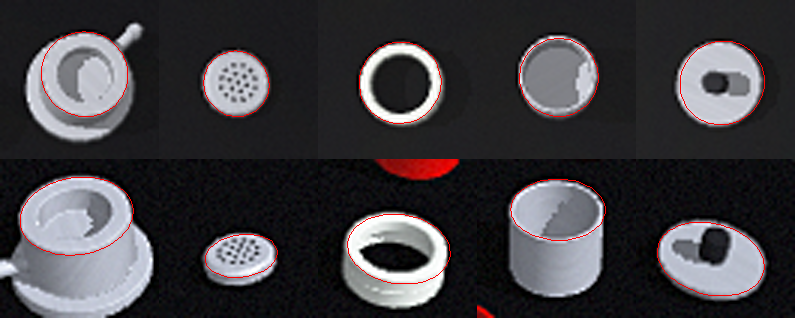

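The outlines match the listed parts, with the red and turquoise cups excluded. The first move goes above the plate, where the wrist camera can refine the position.

drive_tool(
  targets=[
    {"x":0.75,"y":-0.35,"z":0.1,"hand":1},
    {"x":0.75,"y":-0.35,"z":0.1,"hand":1},
    {"x":0.75,"y":-0.35,"z":0.1,"hand":1},
    {"x":0.75,"y":-0.35,"z":0.1,"hand":1},
    {"x":0.75,"y":-0.35,"z":0.1,"hand":1},
  ],
  squeeze=30,
)

```text
invalid input at $.targets[0]: expected keys wx, wy, wz, x, y, z, hand
```

drive_tool(
  targets=[
    {"x":0.75,"y":-0.35,"z":0.1,"hand":1},
    {"x":0.75,"y":-0.35,"z":0.1,"hand":1},
    {"x":0.75,"y":-0.35,"z":0.1,"hand":1},
    {"x":0.75,"y":-0.35,"z":0.1,"hand":1},
    {"x":0.75,"y":-0.35,"z":0.1,"hand":1},
  ],
)

```text
invalid input at $.targets[0]: expected keys wx, wy, wz, x, y, z, hand
```

drive_tool(
  targets=[
    {"wx":0,"wy":0,"wz":0,"x":0.75,"y":-0.35,"z":0.1,"hand":1},
    {"wx":0,"wy":0,"wz":0,"x":0.75,"y":-0.35,"z":0.1,"hand":1},
    {"wx":0,"wy":0,"wz":0,"x":0.75,"y":-0.35,"z":0.1,"hand":1},
    {"wx":0,"wy":0,"wz":0,"x":0.75,"y":-0.35,"z":0.1,"hand":1},
    {"wx":0,"wy":0,"wz":0,"x":0.75,"y":-0.35,"z":0.1,"hand":1},
  ],
  squeeze=30,
)

```text
clock: 0.78
tcp_pos: [0.2953, -0.4304, 0.2059]
tcp_rot: [[0.973, 0.229, -0.0], [0.229, -0.973, 0.0], [-0.0, -0.0, -1.0]]
contact_force: [0.3, -0.1, 0.4]
width: 0.0856
finger_force: 0.0
```

drive_tool(
  targets=[
    {"wx":0,"wy":0,"wz":0,"x":0.75,"y":-0.35,"z":0.1,"hand":1},
    {"wx":0,"wy":0,"wz":0,"x":0.75,"y":-0.35,"z":0.1,"hand":1},
    {"wx":0,"wy":0,"wz":0,"x":0.75,"y":-0.35,"z":0.1,"hand":1},
    {"wx":0,"wy":0,"wz":0,"x":0.75,"y":-0.35,"z":0.1,"hand":1},
    {"wx":0,"wy":0,"wz":0,"x":0.75,"y":-0.35,"z":0.1,"hand":1},
  ],
)

```text
clock: 1.4
tcp_pos: [0.4577, -0.3021, 0.1809]
tcp_rot: [[0.973, 0.23, -0.0], [0.23, -0.973, 0.0], [-0.0, -0.0, -1.0]]
contact_force: [0.8, -0.1, -0.1]
width: 0.0853
finger_force: 0.0
```

```bash
cat >> h.py <<'E'
def to(x,y,z,show=True):
    s=env.state();R=np.array(s['tcp_rot']);d=R.T@(np.array([x,y,z])-s['tcp_pos'])/.05
    print('t',round(s['clock'],2),'tcp',np.round(s['tcp_pos'],4),'units',d.round(2),'w',round(s['width'],4),'F',np.round(s['contact_force'],1),'ff',s['finger_force'],'tilt',np.round(R[:2,2],4),'yaw',round(np.degrees(np.arctan2(R[1,0],R[0,0])),1),'q6',round(s['joint_positions'][5],1))
E
python3 - <<'E'
from h import *
snap('wrist','w1'); to(.460,-.301,.1)
p,s=fit('w1','plate',(.460,-.301));print(p,s)
E
```

```text
t 1.45 tcp [ 0.4613 -0.299   0.1804] units [-0.04  0.04  1.61] w 0.0857 F [ 3.3  1.2 -0.3] ff 0.0 tilt [0.0029 0.0034] yaw 13.4 q6 39.0
[ 0.4588686  -0.30169693] 298.4388427734375
```

View pics/w1.png

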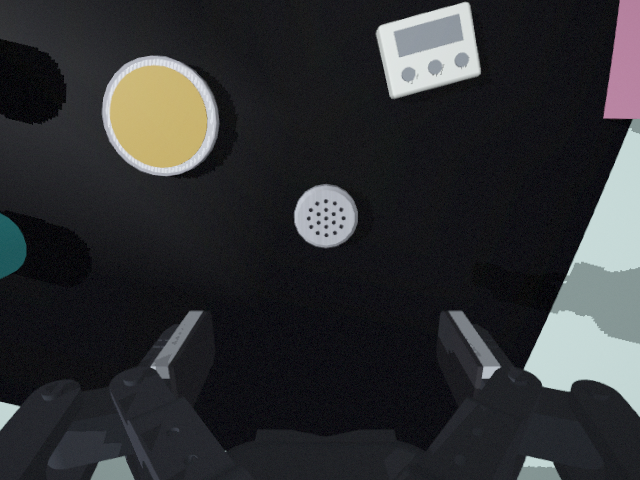

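The wrist view shows the plate at (326,216), centred between the fingers, with the dish and timer clear of them. I lower the hand part-way with the fingers at about 52 mm, to learn where the tips stand at that opening.

drive_tool(
  targets=[
    {"wx":0,"wy":0,"wz":0,"x":-0.04,"y":0.04,"z":0.4,"hand":0.62},
    {"wx":0,"wy":0,"wz":0,"x":0,"y":0,"z":0.4,"hand":0.62},
    {"wx":0,"wy":0,"wz":0,"x":0,"y":0,"z":0.4,"hand":0.62},
    {"wx":0,"wy":0,"wz":0,"x":0,"y":0,"z":0.4,"hand":0.62},
    {"wx":0,"wy":0,"wz":0,"x":0,"y":0,"z":0.4,"hand":0.62},
  ],
)

```text
clock: 2.08
tcp_pos: [0.4551, -0.3055, 0.0805]
tcp_rot: [[0.973, 0.23, -0.0], [0.23, -0.973, 0.0], [-0.0, -0.0, -1.0]]
contact_force: [-0.6, 0.3, -0.9]
width: 0.0531
finger_force: 0.0
```

drive_tool(
  targets=[
    {"wx":0,"wy":0,"wz":0,"x":0,"y":0,"z":0,"hand":0.62},
    {"wx":0,"wy":0,"wz":0,"x":0,"y":0,"z":0,"hand":0.62},
    {"wx":0,"wy":0,"wz":0,"x":0,"y":0,"z":0,"hand":0.62},
    {"wx":0,"wy":0,"wz":0,"x":0,"y":0,"z":0,"hand":0.62},
    {"wx":0,"wy":0,"wz":0,"x":0,"y":0,"z":0,"hand":0.62},
  ],
)

```text
clock: 2.7
tcp_pos: [0.4556, -0.3057, 0.0818]
tcp_rot: [[0.973, 0.23, 0.001], [0.23, -0.973, -0.001], [0.001, 0.001, -1.0]]
contact_force: [0.5, 0.1, 0.0]
width: 0.053
finger_force: 0.0
```

Run:
```python
from h import *
d=snap('wrist','w2'); to(.4593,-.3014,.006)
p,s=fit('w2','plate',(.4593,-.3014));print(p,s)
im=cv2.imread('pics/w2.png')
s=env.state();R=np.array(s['tcp_rot']);t=np.array(s['tcp_pos']);w=s['width']/2
for sg in(-1,1):
  for k,back in enumerate((0,.006,.012)):
    for x in(-.011,.011):
      u,v=proj(d,t+R@[x,sg*w,-back]);cv2.circle(im,(int(u),int(v)),3,[(0,0,255),(0,255,0),(255,128,0)][k],-1)
cv2.imwrite('pics/w2b.png',im[150:,:])
```

```text
t 2.75 tcp [ 0.4555 -0.3057  0.0817] units [ 0.09 -0.07  1.51] w 0.0528 F [ 0.7 -0.4 -0.6] ff 0.0 tilt [ 0.0005 -0.0004] yaw 13.3 q6 38.4
[ 0.45895019 -0.30170235] 259.2650146484375
```

View pics/w2b.png

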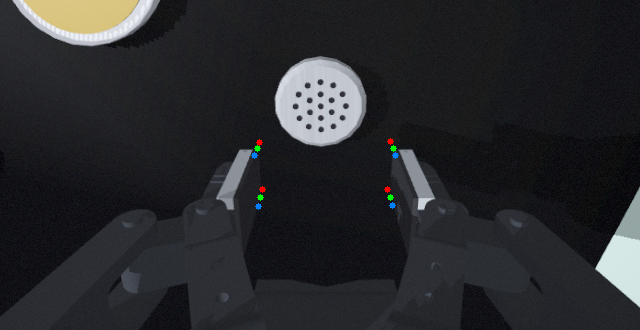

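At this opening the tips sit about 8 mm behind the TCP: the inner tip edges are at crop (252,150) and (399,150). Setting the TCP 4 mm above the bench puts the tips just above the disc's lower edge.

drive_tool(
  targets=[
    {"wx":0,"wy":0,"wz":0,"x":0.09,"y":-0.06,"z":0,"hand":1},
    {"wx":0,"wy":0,"wz":0,"x":0,"y":0,"z":0.4,"hand":1},
    {"wx":0,"wy":0,"wz":0,"x":0,"y":0,"z":0.4,"hand":1},
    {"wx":0,"wy":0,"wz":0,"x":0,"y":0,"z":0.4,"hand":1},
    {"wx":0,"wy":0,"wz":0,"x":0,"y":0,"z":0.35,"hand":1},
  ],
)

```text
clock: 3.38
tcp_pos: [0.4593, -0.3013, 0.0031]
tcp_rot: [[0.973, 0.23, -0.0], [0.23, -0.973, 0.0], [-0.0, -0.0, -1.0]]
contact_force: [0.7, -0.0, 0.3]
width: 0.0855
finger_force: 0.0
```

drive_tool(
  targets=[
    {"wx":0,"wy":0,"wz":0,"x":0,"y":0,"z":0,"hand":1},
    {"wx":0,"wy":0,"wz":0,"x":0,"y":0,"z":0,"hand":0.7},
    {"wx":0,"wy":0,"wz":0,"x":0,"y":0,"z":0,"hand":0.65},
    {"wx":0,"wy":0,"wz":0,"x":0,"y":0,"z":0,"hand":0.5},
    {"wx":0,"wy":0,"wz":0,"x":0,"y":0,"z":0,"hand":0.4},
  ],
  squeeze=30,
)

```text
clock: 4.0
tcp_pos: [0.4596, -0.302, 0.0051]
tcp_rot: [[0.973, 0.23, 0.002], [0.23, -0.973, -0.001], [0.001, 0.001, -1.0]]
contact_force: [-0.1, 1.7, 7.0]
width: 0.0505
finger_force: 30.5
```

Run:
```python
from h import *
d=snap('wrist','w3'); to(.6594,-.1306,.10)
```

```text
t 4.05 tcp [ 0.4597 -0.302   0.0051] units [ 4.68 -2.42 -1.9 ] w 0.0505 F [-0.7  0.8  5.8] ff 30.511000966653228 tilt [ 0.0017 -0.0011] yaw 13.3 q6 39.0
```

View pics/w3.png

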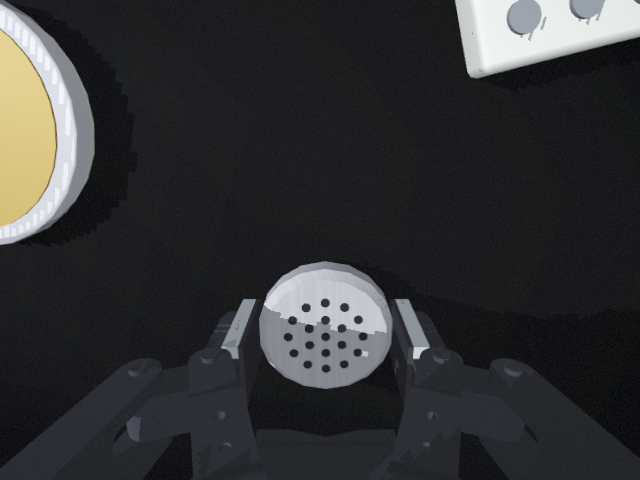

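The plate is held at 50.5 mm opening with a grip of 30 N, disc centre at (326,325) between the pads. Next I lift and carry it to just short of the open head, then look again.

drive_tool(
  targets=[
    {"wx":0,"wy":0,"wz":0,"x":0,"y":0,"z":-0.1,"hand":0.4},
    {"wx":0,"wy":0,"wz":0,"x":0,"y":0,"z":-0.5,"hand":0.4},
    {"wx":0,"wy":0,"wz":0,"x":0,"y":0,"z":-0.6,"hand":0.4},
    {"wx":0,"wy":0,"wz":0,"x":0,"y":0,"z":-0.6,"hand":0.4},
    {"wx":0,"wy":0,"wz":0,"x":0,"y":0,"z":-0.6,"hand":0.4},
  ],
)

```text
clock: 4.68
tcp_pos: [0.4588, -0.3015, 0.1249]
tcp_rot: [[0.973, 0.23, -0.0], [0.23, -0.973, 0.0], [-0.0, -0.0, -1.0]]
contact_force: [-0.2, -0.5, -0.9]
width: 0.05
finger_force: 31.6
```

drive_tool(
  targets=[
    {"wx":0,"wy":0,"wz":0,"x":0.44,"y":-0.3,"z":0,"hand":0.4},
    {"wx":0,"wy":0,"wz":0,"x":0.44,"y":-0.3,"z":0,"hand":0.4},
    {"wx":0,"wy":0,"wz":0,"x":0.44,"y":-0.3,"z":0,"hand":0.4},
    {"wx":0,"wy":0,"wz":0,"x":0.44,"y":-0.3,"z":0,"hand":0.4},
    {"wx":0,"wy":0,"wz":0,"x":0.44,"y":-0.3,"z":0,"hand":0.4},
  ],
)

```text
clock: 5.3
tcp_pos: [0.5491, -0.2026, 0.124]
tcp_rot: [[0.973, 0.23, -0.0], [0.23, -0.973, 0.0], [-0.0, -0.0, -1.0]]
contact_force: [-0.0, 0.2, -1.4]
width: 0.0504
finger_force: 31.6
```

drive_tool(
  targets=[
    {"wx":0,"wy":0,"wz":0,"x":0.44,"y":-0.3,"z":0,"hand":0.4},
    {"wx":0,"wy":0,"wz":0,"x":0.44,"y":-0.3,"z":0,"hand":0.4},
    {"wx":0,"wy":0,"wz":0,"x":0.44,"y":-0.3,"z":0,"hand":0.4},
    {"wx":0,"wy":0,"wz":0,"x":0,"y":0,"z":0,"hand":0.4},
    {"wx":0,"wy":0,"wz":0,"x":0,"y":0,"z":0,"hand":0.4},
  ],
)

```text
clock: 5.92
tcp_pos: [0.602, -0.1446, 0.1237]
tcp_rot: [[0.973, 0.23, -0.001], [0.23, -0.973, -0.0], [-0.001, -0.0, -1.0]]
contact_force: [0.3, -0.3, -0.9]
width: 0.0503
finger_force: 31.6
```

Run:
```python
from h import *
d=snap('wrist','w4'); to(.6594,-.1306,.10)
h,s=fit('w4','head',(.6594,-.1306));print('head',h,s)
s=env.state();t=s['tcp_pos']
p,q=fit('w4','plate',t[:2],zoff=t[2]-.0051);print('plate-tcp',p-t[:2],q)
crop('w4',0,0,640,480,1.2,'w4b',[((*h,.05),.034),((*h,.05),.022),((*p,t[2]-.0051+.017),.026)])
```

```text
t 5.97 tcp [ 0.6019 -0.1448  0.1237] units [ 1.19 -0.01  0.47] w 0.0502 F [ 0.  -1.  -0.9] ff 31.556339347735047 tilt [-0.0011 -0.0002] yaw 13.3 q6 59.3
head [ 0.65794131 -0.13152414] 207.517822265625
plate-tcp [-4.78867302e-05  2.79698422e-04] 211.60610961914062
```

View pics/w4b.png

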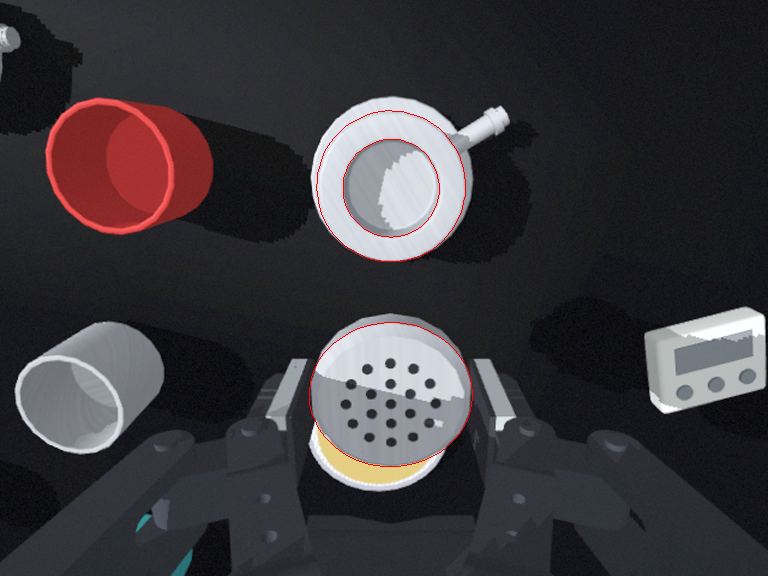

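The fitted circles overlay the head's rim and bore (centre near (390,187)) and the held plate. The next moves bring the plate over the bore, then lower it.

drive_tool(
  targets=[
    {"wx":0,"wy":0,"wz":0,"x":0.38,"y":0,"z":0,"hand":0.4},
    {"wx":0,"wy":0,"wz":0,"x":0.38,"y":0,"z":0,"hand":0.4},
    {"wx":0,"wy":0,"wz":0,"x":0.38,"y":0,"z":0,"hand":0.4},
    {"wx":0,"wy":0,"wz":0,"x":0,"y":0,"z":0.5,"hand":0.4},
    {"wx":0,"wy":0,"wz":0,"x":0,"y":0,"z":0.5,"hand":0.4},
  ],
)

```text
clock: 6.6
tcp_pos: [0.658, -0.1324, 0.0737]
tcp_rot: [[0.973, 0.229, 0.001], [0.229, -0.973, -0.0], [0.0, 0.001, -1.0]]
contact_force: [-0.0, 0.0, -1.0]
width: 0.0501
finger_force: 31.6
```

drive_tool(
  targets=[
    {"wx":0,"wy":0,"wz":0,"x":0,"y":0,"z":0.2,"hand":0.4},
    {"wx":0,"wy":0,"wz":0,"x":0,"y":0,"z":0,"hand":0.4},
    {"wx":0,"wy":0,"wz":0,"x":0,"y":0,"z":0,"hand":0.4},
    {"wx":0,"wy":0,"wz":0,"x":0,"y":0,"z":0,"hand":0.4},
    {"wx":0,"wy":0,"wz":0,"x":0,"y":0,"z":0,"hand":0.4},
  ],
)

```text
clock: 7.22
tcp_pos: [0.6587, -0.1314, 0.0647]
tcp_rot: [[0.973, 0.23, 0.001], [0.23, -0.973, -0.0], [0.001, 0.001, -1.0]]
contact_force: [-0.4, -0.3, -1.5]
width: 0.0504
finger_force: 31.6
```

Run:
```python
from h import *
to(.658,-.1318,.0475)
```

```text
t 7.22 tcp [ 0.6587 -0.1314  0.0647] units [-0.02  0.    0.34] w 0.0504 F [-0.4 -0.3 -1.5] ff 31.55676567927003 tilt [ 0.0014 -0.0003] yaw 13.3 q6 61.8
```

drive_tool(
  targets=[
    {"wx":0,"wy":0,"wz":0,"x":-0.02,"y":0,"z":0.1,"hand":0.4},
    {"wx":0,"wy":0,"wz":0,"x":0,"y":0,"z":0.1,"hand":0.4},
    {"wx":0,"wy":0,"wz":0,"x":0,"y":0,"z":0.1,"hand":0.4},
    {"wx":0,"wy":0,"wz":0,"x":0,"y":0,"z":0.03,"hand":0.4},
    {"wx":0,"wy":0,"wz":0,"x":0,"y":0,"z":0,"hand":0.4},
  ],
)

```text
clock: 7.85
tcp_pos: [0.6573, -0.1315, 0.0472]
tcp_rot: [[0.973, 0.23, -0.0], [0.23, -0.973, 0.0], [-0.0, -0.0, -1.0]]
contact_force: [-0.5, 0.8, -0.9]
width: 0.0501
finger_force: 31.6
```

Run:
```python
from h import *
to(.658,-.1318,.0475)
```

```text
t 7.85 tcp [ 0.6573 -0.1315  0.0472] units [ 0.01  0.01 -0.01] w 0.0501 F [-0.5  0.8 -0.9] ff 31.55660815536976 tilt [-0.  0.] yaw 13.3 q6 61.8
```

The spigot entered the bore without contact. I lower one more millimetre, let go, and rise.

drive_tool(
  targets=[
    {"wx":0,"wy":0,"wz":0,"x":0,"y":0,"z":0.03,"hand":0.4},
    {"wx":0,"wy":0,"wz":0,"x":0,"y":0,"z":0,"hand":0.4},
    {"wx":0,"wy":0,"wz":0,"x":0,"y":0,"z":0,"hand":0.8},
    {"wx":0,"wy":0,"wz":0,"x":0,"y":0,"z":0,"hand":0.8},
    {"wx":0,"wy":0,"wz":0,"x":0,"y":0,"z":0,"hand":0.8},
  ],
)

```text
clock: 8.48
tcp_pos: [0.6573, -0.1315, 0.0456]
tcp_rot: [[0.973, 0.23, -0.0], [0.23, -0.973, 0.0], [-0.0, -0.0, -1.0]]
contact_force: [-0.4, 0.3, 0.6]
width: 0.0683
finger_force: 0.0
```

drive_tool(
  targets=[
    {"wx":0,"wy":0,"wz":0,"x":0,"y":0,"z":-0.3,"hand":1},
    {"wx":0,"wy":0,"wz":0,"x":0,"y":0,"z":-0.6,"hand":1},
    {"wx":0,"wy":0,"wz":0,"x":0,"y":0,"z":-0.7,"hand":1},
    {"wx":0,"wy":0,"wz":0,"x":0,"y":0,"z":-0.7,"hand":1},
    {"wx":0,"wy":0,"wz":0,"x":0,"y":0,"z":0,"hand":1},
  ],
)

```text
clock: 9.1
tcp_pos: [0.66, -0.1322, 0.1657]
tcp_rot: [[0.973, 0.23, 0.009], [0.23, -0.973, -0.002], [0.008, 0.004, -1.0]]
contact_force: [1.0, 0.4, 0.1]
width: 0.0856
finger_force: 0.0
```

Run:
```python
from h import *
snap('wrist','w5')
to(.494,.157,.10)
for z in(.041,.043,.046): print(z,fit('w5','plate',(.658,-.1315),zoff=z))
print('head',fit('w5','head',(.658,-.1315)))
crop('w5',200,80,460,275,3,'w5b',[((.658,-.1315,.05),.034),((.658,-.1315,.058),.026),((.658,-.1315,.05),.026)])
```

```text
t 9.15 tcp [ 0.6585 -0.1318  0.1634] units [-1.88 -6.38  1.25] w 0.0853 F [ 0.2  0.5 -0.4] ff 0.0 tilt [ 0.0045 -0.0012] yaw 13.3 q6 61.8
0.041 (array([ 0.67123448, -0.14077797]), np.float64(160.98696899414062))
0.043 (array([ 0.67144479, -0.14053109]), np.float64(160.7462615966797))
0.046 (array([ 0.65495841, -0.12875103]), np.float64(155.0555877685547))
head (array([ 0.65744375, -0.13198941]), np.float64(148.63014221191406))
```

View pics/w5b.png

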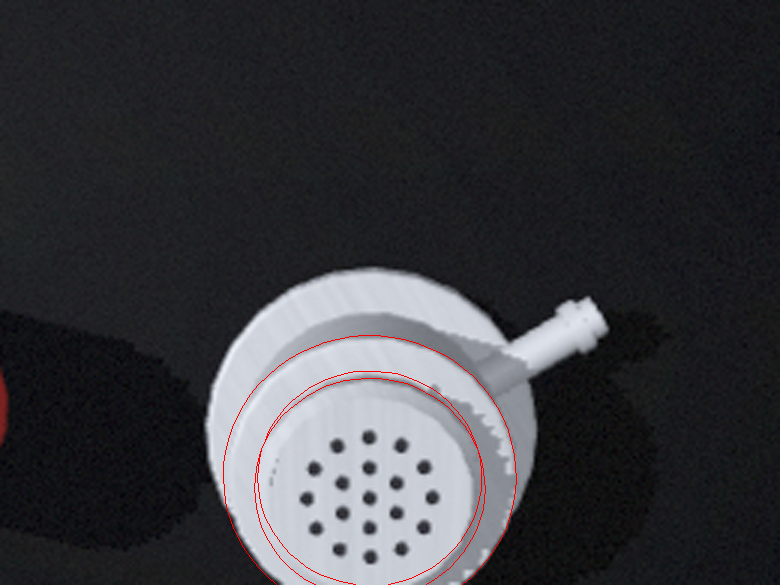

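The plate lies flat in the head, and its outline matches the seated circles around the hole pattern at crop (370,498). Next is the collar.

drive_tool(
  targets=[
    {"wx":0,"wy":0,"wz":0,"x":-0.19,"y":-0.64,"z":0,"hand":1},
    {"wx":0,"wy":0,"wz":0,"x":-0.19,"y":-0.64,"z":0,"hand":1},
    {"wx":0,"wy":0,"wz":0,"x":-0.19,"y":-0.64,"z":0,"hand":1},
    {"wx":0,"wy":0,"wz":0,"x":-0.19,"y":-0.64,"z":0,"hand":1},
    {"wx":0,"wy":0,"wz":0,"x":-0.19,"y":-0.64,"z":0,"hand":1},
  ],
)

```text
clock: 9.78
tcp_pos: [0.5726, 0.0142, 0.1594]
tcp_rot: [[0.973, 0.23, -0.003], [0.23, -0.973, 0.0], [-0.003, -0.001, -1.0]]
contact_force: [-0.3, 0.6, -0.7]
width: 0.0857
finger_force: 0.0
```

drive_tool(
  targets=[
    {"wx":0,"wy":0,"wz":0,"x":-0.19,"y":-0.64,"z":0,"hand":1},
    {"wx":0,"wy":0,"wz":0,"x":-0.19,"y":-0.64,"z":0,"hand":1},
    {"wx":0,"wy":0,"wz":0,"x":-0.19,"y":-0.64,"z":0,"hand":1},
    {"wx":0,"wy":0,"wz":0,"x":-0.19,"y":-0.64,"z":0,"hand":1},
    {"wx":0,"wy":0,"wz":0,"x":-0.19,"y":-0.64,"z":0,"hand":1},
  ],
)

```text
clock: 10.4
tcp_pos: [0.4896, 0.1587, 0.1596]
tcp_rot: [[0.973, 0.23, -0.003], [0.23, -0.973, -0.001], [-0.003, -0.0, -1.0]]
contact_force: [-0.2, 0.0, 0.5]
width: 0.0858
finger_force: 0.0
```

drive_tool(
  targets=[
    {"wx":0,"wy":0,"wz":0,"x":0,"y":0,"z":0,"hand":1},
    {"wx":0,"wy":0,"wz":0,"x":0,"y":0,"z":0,"hand":1},
    {"wx":0,"wy":0,"wz":0,"x":0,"y":0,"z":0,"hand":1},
    {"wx":0,"wy":0,"wz":0,"x":0,"y":0,"z":0,"hand":1},
    {"wx":0,"wy":0,"wz":0,"x":0,"y":0,"z":0,"hand":1},
  ],
)

```text
clock: 11.02
tcp_pos: [0.4916, 0.1576, 0.1608]
tcp_rot: [[0.973, 0.229, 0.0], [0.229, -0.973, -0.0], [0.0, 0.0, -1.0]]
contact_force: [0.6, -0.7, 0.2]
width: 0.0853
finger_force: 0.0
```

Run:
```python
from h import *
print('plate',pz(load('w5'),323.3,246,.061))
snap('wrist','w6')
c,s=fit('w6','collar',(.494,.157));print(c,s);to(*c,.006)
crop('w6',180,100,460,310,2.5,'w6b',[((*c,.024),.032),((*c,.024),.024)])
```

```text
plate [ 0.6571348  -0.13203808  0.061     ]
[0.49337527 0.15667955] 289.796630859375
t 11.07 tcp [0.4915 0.1577 0.1608] units [0.03 0.03 3.1 ] w 0.0855 F [0.3 0.9 0.2] ff 0.0 tilt [ 0. -0.] yaw 13.2 q6 89.9
```

View pics/w6b.png

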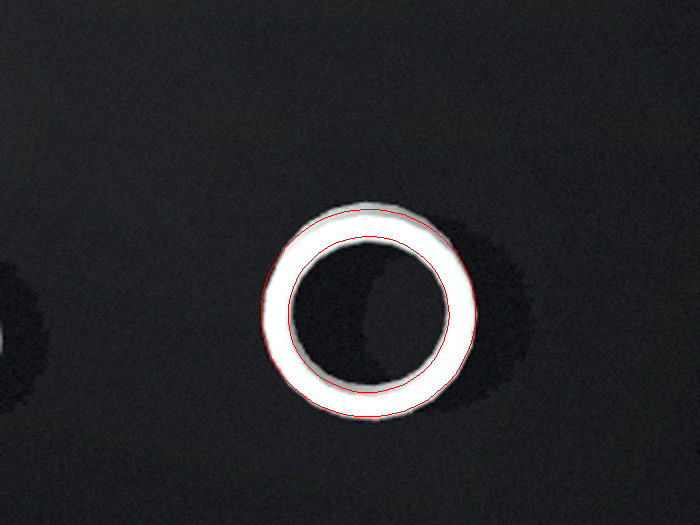

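The collar's circles lie on its ring at crop (369,312). I grasp it close to the bench.

drive_tool(
  targets=[
    {"wx":0,"wy":0,"wz":0,"x":0.03,"y":0.03,"z":0.7,"hand":1},
    {"wx":0,"wy":0,"wz":0,"x":0,"y":0,"z":0.7,"hand":1},
    {"wx":0,"wy":0,"wz":0,"x":0,"y":0,"z":0.7,"hand":1},
    {"wx":0,"wy":0,"wz":0,"x":0,"y":0,"z":0.7,"hand":1},
    {"wx":0,"wy":0,"wz":0,"x":0,"y":0,"z":0.33,"hand":1},
  ],
)

```text
clock: 11.7
tcp_pos: [0.4921, 0.1566, 0.0025]
tcp_rot: [[0.973, 0.23, -0.003], [0.23, -0.973, -0.001], [-0.003, -0.0, -1.0]]
contact_force: [-0.4, 0.4, 0.2]
width: 0.0854
finger_force: 0.0
```

drive_tool(
  targets=[
    {"wx":0,"wy":0,"wz":0,"x":0,"y":0,"z":0,"hand":1},
    {"wx":0,"wy":0,"wz":0,"x":0,"y":0,"z":0,"hand":0.8},
    {"wx":0,"wy":0,"wz":0,"x":0,"y":0,"z":0,"hand":0.75},
    {"wx":0,"wy":0,"wz":0,"x":0,"y":0,"z":0,"hand":0.6},
    {"wx":0,"wy":0,"wz":0,"x":0,"y":0,"z":0,"hand":0.55},
  ],
)

```text
clock: 12.32
tcp_pos: [0.494, 0.1571, 0.0057]
tcp_rot: [[0.973, 0.23, 0.003], [0.23, -0.973, 0.0], [0.003, 0.0, -1.0]]
contact_force: [-0.7, -0.5, 6.4]
width: 0.0618
finger_force: 32.1
```

Run:
```python
from h import *
to(.657,-.132,.10)
```

```text
t 12.32 tcp [0.494  0.1571 0.0057] units [ 1.85  6.38 -1.88] w 0.0618 F [-0.7 -0.5  6.4] ff 32.12169610516867 tilt [0.0026 0.0004] yaw 13.3 q6 89.7
```

drive_tool(
  targets=[
    {"wx":0,"wy":0,"wz":0,"x":0,"y":0,"z":-0.1,"hand":0.55},
    {"wx":0,"wy":0,"wz":0,"x":0,"y":0,"z":-0.6,"hand":0.55},
    {"wx":0,"wy":0,"wz":0,"x":0,"y":0,"z":-0.6,"hand":0.55},
    {"wx":0,"wy":0,"wz":0,"x":0,"y":0,"z":-0.6,"hand":0.55},
    {"wx":0,"wy":0,"wz":0,"x":0,"y":0,"z":-0.6,"hand":0.55},
  ],
)

```text
clock: 12.95
tcp_pos: [0.4928, 0.157, 0.1307]
tcp_rot: [[0.973, 0.23, 0.0], [0.23, -0.973, 0.0], [0.0, -0.0, -1.0]]
contact_force: [0.3, 1.2, -1.2]
width: 0.0618
finger_force: 33.2
```

drive_tool(
  targets=[
    {"wx":0,"wy":0,"wz":0,"x":0.06,"y":0.64,"z":0,"hand":0.55},
    {"wx":0,"wy":0,"wz":0,"x":0.06,"y":0.64,"z":0,"hand":0.55},
    {"wx":0,"wy":0,"wz":0,"x":0.06,"y":0.64,"z":0,"hand":0.55},
    {"wx":0,"wy":0,"wz":0,"x":0.06,"y":0.64,"z":0,"hand":0.55},
    {"wx":0,"wy":0,"wz":0,"x":0.06,"y":0.64,"z":0,"hand":0.55},
  ],
)

```text
clock: 13.58
tcp_pos: [0.5445, 0.0038, 0.1297]
tcp_rot: [[0.973, 0.23, 0.0], [0.23, -0.973, 0.0], [0.0, -0.0, -1.0]]
contact_force: [1.0, 0.8, -0.7]
width: 0.0619
finger_force: 33.2
```

drive_tool(
  targets=[
    {"wx":0,"wy":0,"wz":0,"x":0.06,"y":0.64,"z":0,"hand":0.55},
    {"wx":0,"wy":0,"wz":0,"x":0.06,"y":0.64,"z":0,"hand":0.55},
    {"wx":0,"wy":0,"wz":0,"x":0.06,"y":0.64,"z":0,"hand":0.55},
    {"wx":0,"wy":0,"wz":0,"x":0.06,"y":0.64,"z":0,"hand":0.55},
    {"wx":0,"wy":0,"wz":0,"x":0.06,"y":0.64,"z":0,"hand":0.55},
  ],
)

```text
clock: 14.2
tcp_pos: [0.5958, -0.1484, 0.1296]
tcp_rot: [[0.973, 0.23, -0.0], [0.23, -0.973, 0.0], [0.0, -0.0, -1.0]]
contact_force: [-0.1, 1.0, -0.6]
width: 0.0616
finger_force: 33.2
```

drive_tool(
  targets=[
    {"wx":0,"wy":0,"wz":0,"x":0,"y":0,"z":0,"hand":0.55},
    {"wx":0,"wy":0,"wz":0,"x":0,"y":0,"z":0,"hand":0.55},
    {"wx":0,"wy":0,"wz":0,"x":0,"y":0,"z":0,"hand":0.55},
    {"wx":0,"wy":0,"wz":0,"x":0,"y":0,"z":0,"hand":0.55},
    {"wx":0,"wy":0,"wz":0,"x":0,"y":0,"z":0,"hand":0.55},
  ],
)

```text
clock: 14.82
tcp_pos: [0.5957, -0.147, 0.1294]
tcp_rot: [[0.973, 0.23, -0.0], [0.23, -0.973, 0.0], [0.0, -0.0, -1.0]]
contact_force: [-1.0, -0.4, 0.0]
width: 0.0617
finger_force: 33.2
```

Run:
```python
from h import *
d=snap('wrist','w7'); 
h,s=fit('w7','head',(.6575,-.132),rng=.006);p,s=fit('w7','plate',(.6575,-.132),zoff=.041,rng=.006);print('head',h,'plate',p)
t=env.state()['tcp_pos'];o=t[2]-.0057
c,q=fit('w7','collar',t[:2],zoff=o);print('collar-tcp',c-t[:2],q)
to(*(p-(c-t[:2])),.075)
crop('w7',0,0,640,480,1.25,'w7b',[((*h,.05),.034),((*p,.058),.026),((*c,o+.024),.032),((*c,o+.024),.024)])
```

```text
head [ 0.66340004 -0.13246203] plate [ 0.65747699 -0.1291367 ]
collar-tcp [-0.00196294 -0.00028217] 199.80149841308594
t 14.88 tcp [ 0.5958 -0.1471  0.1294] units [ 1.32 -0.06  1.09] w 0.0616 F [ 1.1 -0.7 -0.7] ff 33.18573079275666 tilt [0. 0.] yaw 13.3 q6 58.9
```

View pics/w7b.png

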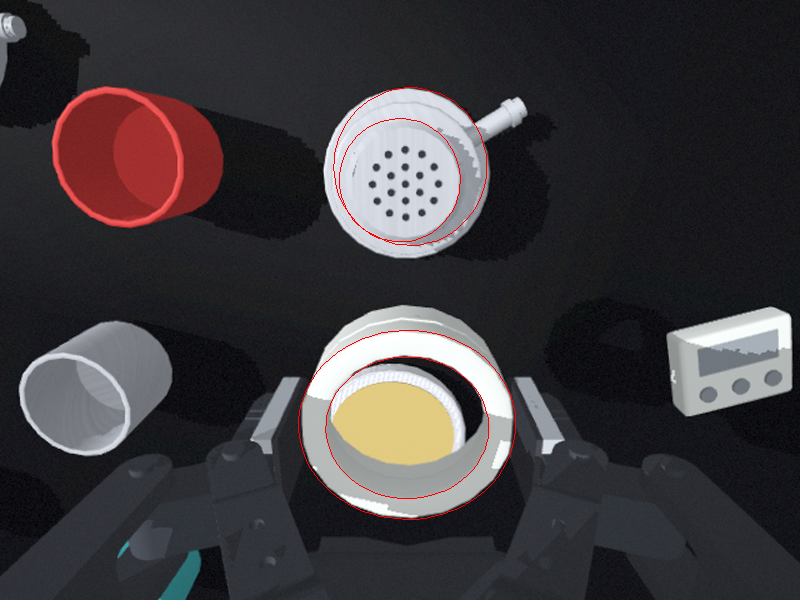

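The edge fit to the white-on-white head is poor here, so I use the hole pattern's centre at (405,183)/1.25 instead. The collar's fit at (405,425) looks sound.

Run:
```python
from h import *
d=load('w7'); 
for u,v in((405,183),(405,183.5)): p=pz(d,u/1.25-.2,v/1.25-.2,.061);print(p)
to(.6573+.0016,-.1320+.0003,.08)
```

```text
[ 0.65773566 -0.13152651  0.061     ]
[ 0.65753305 -0.13157402  0.061     ]
t 14.88 tcp [ 0.5958 -0.1471  0.1294] units [ 1.3  -0.01  0.99] w 0.0616 F [ 1.1 -0.7 -0.7] ff 33.18573079275666 tilt [0. 0.] yaw 13.3 q6 58.9
```

drive_tool(
  targets=[
    {"wx":0,"wy":0,"wz":0,"x":0.43,"y":0,"z":0,"hand":0.55},
    {"wx":0,"wy":0,"wz":0,"x":0.43,"y":0,"z":0,"hand":0.55},
    {"wx":0,"wy":0,"wz":0,"x":0.44,"y":-0.01,"z":0,"hand":0.55},
    {"wx":0,"wy":0,"wz":0,"x":0,"y":0,"z":0.5,"hand":0.55},
    {"wx":0,"wy":0,"wz":0,"x":0,"y":0,"z":0.5,"hand":0.55},
  ],
)

```text
clock: 15.5
tcp_pos: [0.6596, -0.1319, 0.079]
tcp_rot: [[0.973, 0.23, 0.001], [0.23, -0.973, -0.0], [0.001, 0.001, -1.0]]
contact_force: [0.2, -0.4, -1.5]
width: 0.0616
finger_force: 33.2
```

drive_tool(
  targets=[
    {"wx":0,"wy":0,"wz":0,"x":0,"y":0,"z":0,"hand":0.55},
    {"wx":0,"wy":0,"wz":0,"x":0,"y":0,"z":0,"hand":0.55},
    {"wx":0,"wy":0,"wz":0,"x":0,"y":0,"z":0,"hand":0.55},
    {"wx":0,"wy":0,"wz":0,"x":0,"y":0,"z":0,"hand":0.55},
    {"wx":0,"wy":0,"wz":0,"x":0,"y":0,"z":0,"hand":0.55},
  ],
)

```text
clock: 16.12
tcp_pos: [0.6592, -0.1322, 0.08]
tcp_rot: [[0.973, 0.23, 0.001], [0.23, -0.973, -0.0], [0.001, 0.0, -1.0]]
contact_force: [0.9, -0.4, -0.9]
width: 0.0618
finger_force: 33.2
```

Run:
```python
from h import *
d=snap('wrist','w8'); to(.659,-.1315,.0565)
t=env.state()['tcp_pos'];o=t[2]-.0057
c,q=fit('w8','collar',t[:2],zoff=o);print('collar',c,'collar-tcp',c-t[:2],q)
crop('w8',200,230,450,430,3,'w8b',[((*c,o+.024),.032),((*c,o+.024),.024)])
```

```text
t 16.18 tcp [ 0.6591 -0.1322  0.0798] units [ 0.   -0.01  0.47] w 0.0619 F [-0.7 -0.6 -1.7] ff 33.1886758870678 tilt [ 0.0007 -0.0002] yaw 13.3 q6 61.8
collar [ 0.65734829 -0.1326189 ] collar-tcp [-0.00178151 -0.00039678] 194.1562042236328
```

View pics/w8b.png

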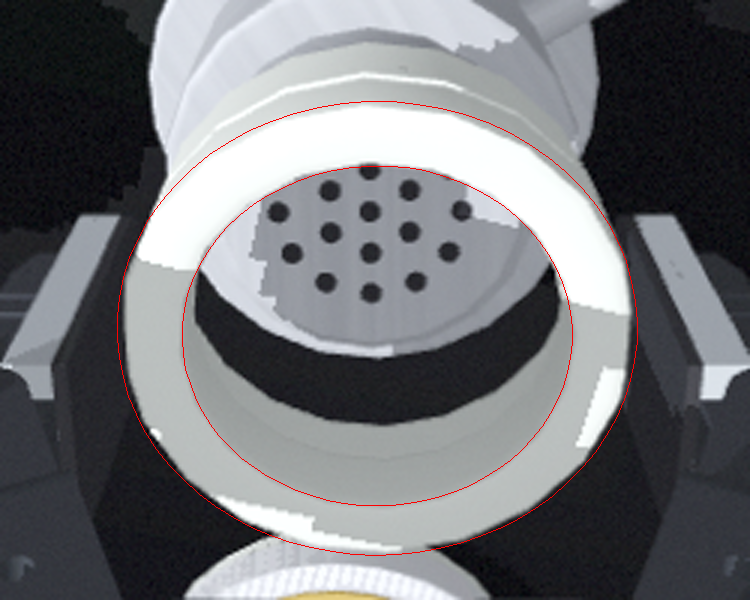

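The plate's holes show through the ring nearly concentric, with hole centre at (370,233) and ring centre at (379,327) but nearer the camera. The ring seems about 2 mm lower and farther back than the overlay, so I nudge 1 mm forward and lower gently. The plate's bevel will guide it.

drive_tool(
  targets=[
    {"wx":0,"wy":0,"wz":0,"x":0.02,"y":-0.01,"z":0.1,"hand":0.55},
    {"wx":0,"wy":0,"wz":0,"x":0,"y":0,"z":0.1,"hand":0.55},
    {"wx":0,"wy":0,"wz":0,"x":0,"y":0,"z":0.1,"hand":0.55},
    {"wx":0,"wy":0,"wz":0,"x":0,"y":0,"z":0.06,"hand":0.55},
    {"wx":0,"wy":0,"wz":0,"x":0,"y":0,"z":0,"hand":0.55},
  ],
)

```text
clock: 16.8
tcp_pos: [0.6595, -0.1314, 0.0608]
tcp_rot: [[0.973, 0.23, -0.001], [0.23, -0.973, 0.0], [-0.001, -0.0, -1.0]]
contact_force: [-0.1, -0.3, -0.4]
width: 0.0615
finger_force: 33.2
```

Run:
```python
from h import *
to(.659,-.1315,.0565)
```

```text
t 16.8 tcp [ 0.6595 -0.1314  0.0608] units [-0.01 -0.    0.09] w 0.0615 F [-0.1 -0.3 -0.4] ff 33.18907214415958 tilt [-0.0009  0.0002] yaw 13.3 q6 61.9
```

The collar is already around the disc without contact. Down to the rim now.

drive_tool(
  targets=[
    {"wx":0,"wy":0,"wz":0,"x":0,"y":0,"z":0.05,"hand":0.55},
    {"wx":0,"wy":0,"wz":0,"x":0,"y":0,"z":0.03,"hand":0.55},
    {"wx":0,"wy":0,"wz":0,"x":0,"y":0,"z":0.02,"hand":0.55},
    {"wx":0,"wy":0,"wz":0,"x":0,"y":0,"z":0,"hand":0.55},
    {"wx":0,"wy":0,"wz":0,"x":0,"y":0,"z":0,"hand":0.55},
  ],
)

```text
clock: 17.42
tcp_pos: [0.6599, -0.1314, 0.0564]
tcp_rot: [[0.973, 0.23, 0.0], [0.23, -0.973, 0.0], [0.0, 0.0, -1.0]]
contact_force: [-0.1, 0.6, -1.2]
width: 0.0617
finger_force: 33.2
```

Run:
```python
from h import *
to(.659,-.1315,.0565)
```

```text
t 17.43 tcp [ 0.6599 -0.1314  0.0564] units [-0.02 -0.   -0.  ] w 0.0617 F [-0.1  0.6 -1.2] ff 33.1898888482101 tilt [0.0001 0.    ] yaw 13.3 q6 61.9
```

drive_tool(
  targets=[
    {"wx":0,"wy":0,"wz":0,"x":0,"y":0,"z":0.02,"hand":0.55},
    {"wx":0,"wy":0,"wz":0,"x":0,"y":0,"z":0,"hand":0.75},
    {"wx":0,"wy":0,"wz":0,"x":0,"y":0,"z":0,"hand":1},
    {"wx":0,"wy":0,"wz":0,"x":0,"y":0,"z":0,"hand":1},
    {"wx":0,"wy":0,"wz":0,"x":0,"y":0,"z":0,"hand":1},
  ],
)

```text
clock: 18.05
tcp_pos: [0.6598, -0.1314, 0.0553]
tcp_rot: [[0.973, 0.23, -0.0], [0.23, -0.973, 0.0], [0.0, -0.0, -1.0]]
contact_force: [-0.6, 0.5, 0.6]
width: 0.0851
finger_force: 0.0
```

drive_tool(
  targets=[
    {"wx":0,"wy":0,"wz":0,"x":0,"y":0,"z":-0.3,"hand":1},
    {"wx":0,"wy":0,"wz":0,"x":0,"y":0,"z":-0.6,"hand":1},
    {"wx":0,"wy":0,"wz":0,"x":0,"y":0,"z":-0.7,"hand":1},
    {"wx":0,"wy":0,"wz":0,"x":0,"y":0,"z":-0.7,"hand":1},
    {"wx":0,"wy":0,"wz":0,"x":0,"y":0,"z":0,"hand":1},
  ],
)

```text
clock: 18.68
tcp_pos: [0.6626, -0.1321, 0.1753]
tcp_rot: [[0.973, 0.23, 0.009], [0.23, -0.973, -0.002], [0.008, 0.004, -1.0]]
contact_force: [-0.2, -0.1, 0.3]
width: 0.0857
finger_force: 0.0
```

Run:
```python
from h import *
snap('wrist','w9')
for z in (.05,.053,.056):print(z,fit('w9','collar',(.6575,-.132),zoff=z,rng=.006))
c=fit('w9','collar',(.6575,-.132),zoff=.05,rng=.006)[0]
f=(.5102,.0086);to(*f,.16)
crop('w9',200,100,460,295,3,'w9b',[((*c,.074),.032),((*c,.074),.024),((*c,.05),.032)])
```

```text
0.05 (array([ 0.65791136, -0.13181375]), np.float64(265.5702209472656))
0.053 (array([ 0.65884824, -0.13144182]), np.float64(251.5974578857422))
0.056 (array([ 0.6601393 , -0.13113904]), np.float64(220.67474365234375))
t 18.73 tcp [ 0.6611 -0.1318  0.173 ] units [-2.29 -3.43  0.24] w 0.0853 F [-0.6  0.8 -1. ] ff 0.0 tilt [ 0.0047 -0.0012] yaw 13.3 q6 61.9
```

View pics/w9b.png

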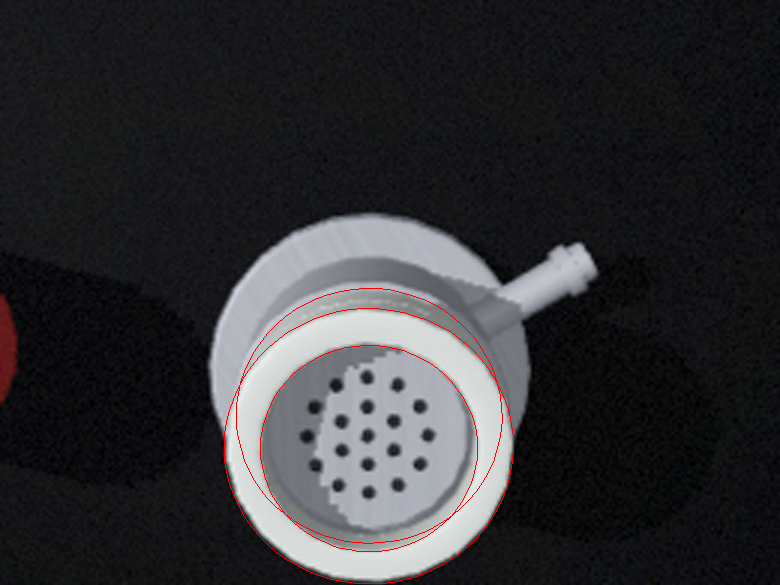

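The collar sits home: its outline fits best at z = 50 mm, centre (0.6579, -0.1318), concentric with the holes. Now the grey funnel.

drive_tool(
  targets=[
    {"wx":0,"wy":0,"wz":0,"x":-0.32,"y":-0.49,"z":0,"hand":1},
    {"wx":0,"wy":0,"wz":0,"x":-0.32,"y":-0.49,"z":0,"hand":1},
    {"wx":0,"wy":0,"wz":0,"x":-0.32,"y":-0.49,"z":0,"hand":1},
    {"wx":0,"wy":0,"wz":0,"x":-0.32,"y":-0.49,"z":0,"hand":1},
    {"wx":0,"wy":0,"wz":0,"x":-0.32,"y":-0.49,"z":0,"hand":1},
  ],
)

```text
clock: 19.35
tcp_pos: [0.5519, -0.0298, 0.169]
tcp_rot: [[0.973, 0.23, -0.003], [0.23, -0.973, 0.0], [-0.003, -0.001, -1.0]]
contact_force: [0.5, 1.0, 0.2]
width: 0.0856
finger_force: 0.0
```

drive_tool(
  targets=[
    {"wx":0,"wy":0,"wz":0,"x":-0.32,"y":-0.49,"z":0,"hand":1},
    {"wx":0,"wy":0,"wz":0,"x":-0.32,"y":-0.49,"z":0,"hand":1},
    {"wx":0,"wy":0,"wz":0,"x":0,"y":0,"z":0,"hand":1},
    {"wx":0,"wy":0,"wz":0,"x":0,"y":0,"z":0,"hand":1},
    {"wx":0,"wy":0,"wz":0,"x":0,"y":0,"z":0,"hand":1},
  ],
)

```text
clock: 19.98
tcp_pos: [0.5123, 0.0091, 0.1701]
tcp_rot: [[0.973, 0.229, 0.0], [0.229, -0.973, -0.0], [0.0, 0.0, -1.0]]
contact_force: [1.2, -0.2, -0.1]
width: 0.0854
finger_force: 0.0
```

drive_tool(
  targets=[
    {"wx":0,"wy":0,"wz":0,"x":0,"y":0,"z":0,"hand":1},
    {"wx":0,"wy":0,"wz":0,"x":0,"y":0,"z":0,"hand":1},
    {"wx":0,"wy":0,"wz":0,"x":0,"y":0,"z":0,"hand":1},
    {"wx":0,"wy":0,"wz":0,"x":0,"y":0,"z":0,"hand":1},
    {"wx":0,"wy":0,"wz":0,"x":0,"y":0,"z":0,"hand":1},
  ],
)

```text
clock: 20.6
tcp_pos: [0.5114, 0.0098, 0.1703]
tcp_rot: [[0.973, 0.23, 0.0], [0.23, -0.973, -0.0], [0.0, 0.0, -1.0]]
contact_force: [-0.2, 0.8, -0.2]
width: 0.0855
finger_force: 0.0
```

Run:
```python
from h import *
snap('wrist','w10')
M['funnel']=[(.030,.057),(.027,.057)]
c,s=fit('w10','funnel',(.5102,.0086));print(c,s);to(*c,.02)
crop('w10',160,100,480,340,2.5,'w10b',[((*c,.057),.030),((*c,.057),.027),((*c,.009),.030)])
```

```text
[0.51107413 0.00931735] 261.89013671875
t 20.65 tcp [0.5114 0.0098 0.1703] units [-0.01  0.01  3.01] w 0.0856 F [ 0.   1.1 -0.1] ff 0.0 tilt [0.0001 0.    ] yaw 13.3 q6 73.1
```

View pics/w10b.png

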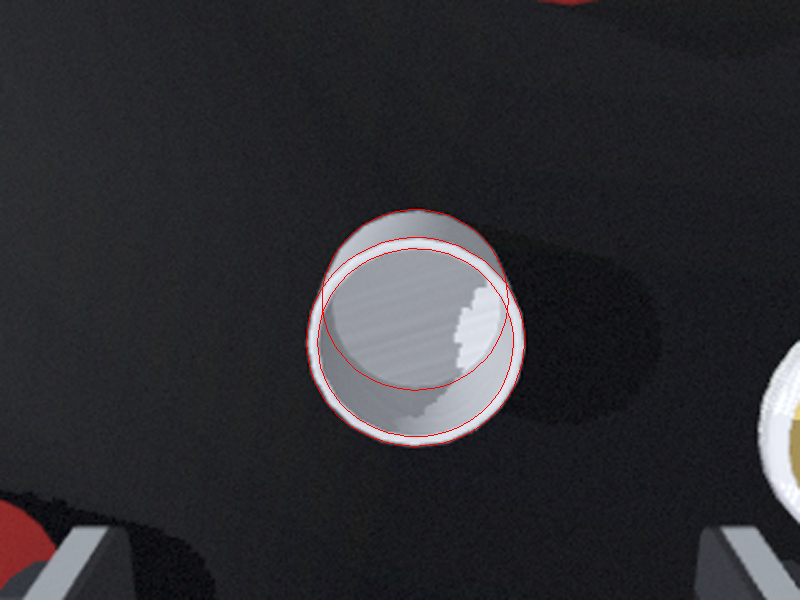

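The overlay fits the funnel exactly, with its mouth at crop (415,343), and the hand is already above it. Descend and grip.

drive_tool(
  targets=[
    {"wx":0,"wy":0,"wz":0,"x":-0.01,"y":0.01,"z":0.7,"hand":1},
    {"wx":0,"wy":0,"wz":0,"x":0,"y":0,"z":0.7,"hand":1},
    {"wx":0,"wy":0,"wz":0,"x":0,"y":0,"z":0.7,"hand":1},
    {"wx":0,"wy":0,"wz":0,"x":0,"y":0,"z":0.7,"hand":1},
    {"wx":0,"wy":0,"wz":0,"x":0,"y":0,"z":0.3,"hand":1},
  ],
)

```text
clock: 21.28
tcp_pos: [0.5099, 0.0093, 0.0137]
tcp_rot: [[0.973, 0.23, -0.003], [0.23, -0.973, 0.0], [-0.003, -0.001, -1.0]]
contact_force: [0.2, -0.8, 0.8]
width: 0.0853
finger_force: 0.0
```

drive_tool(
  targets=[
    {"wx":0,"wy":0,"wz":0,"x":0,"y":0,"z":0,"hand":1},
    {"wx":0,"wy":0,"wz":0,"x":0,"y":0,"z":0,"hand":0.78},
    {"wx":0,"wy":0,"wz":0,"x":0,"y":0,"z":0,"hand":0.72},
    {"wx":0,"wy":0,"wz":0,"x":0,"y":0,"z":0,"hand":0.6},
    {"wx":0,"wy":0,"wz":0,"x":0,"y":0,"z":0,"hand":0.5},
  ],
  squeeze=35,
)

```text
clock: 21.9
tcp_pos: [0.5122, 0.0091, 0.0167]
tcp_rot: [[0.973, 0.23, 0.003], [0.23, -0.973, -0.0], [0.003, 0.001, -1.0]]
contact_force: [0.1, 0.1, 5.6]
width: 0.058
finger_force: 38.0
```

Run:
```python
from h import *
to(.6579,-.1318,.16)
```

```text
t 21.9 tcp [0.5122 0.0091 0.0167] units [ 2.2   3.41 -2.86] w 0.058 F [0.1 0.1 5.6] ff 38.04407685063779 tilt [ 0.0029 -0.0001] yaw 13.3 q6 73.0
```

drive_tool(
  targets=[
    {"wx":0,"wy":0,"wz":0,"x":0,"y":0,"z":-0.1,"hand":0.5},
    {"wx":0,"wy":0,"wz":0,"x":0,"y":0,"z":-0.6,"hand":0.5},
    {"wx":0,"wy":0,"wz":0,"x":0,"y":0,"z":-0.7,"hand":0.5},
    {"wx":0,"wy":0,"wz":0,"x":0,"y":0,"z":-0.7,"hand":0.5},
    {"wx":0,"wy":0,"wz":0,"x":0,"y":0,"z":-0.7,"hand":0.5},
  ],
)

```text
clock: 22.52
tcp_pos: [0.5104, 0.0092, 0.1566]
tcp_rot: [[0.973, 0.23, -0.0], [0.23, -0.973, 0.0], [-0.0, -0.0, -1.0]]
contact_force: [1.3, -0.8, -1.5]
width: 0.0577
finger_force: 38.1
```

drive_tool(
  targets=[
    {"wx":0,"wy":0,"wz":0,"x":0.14,"y":0.49,"z":0,"hand":0.5},
    {"wx":0,"wy":0,"wz":0,"x":0.14,"y":0.49,"z":0,"hand":0.5},
    {"wx":0,"wy":0,"wz":0,"x":0.14,"y":0.49,"z":0,"hand":0.5},
    {"wx":0,"wy":0,"wz":0,"x":0.14,"y":0.49,"z":0,"hand":0.5},
    {"wx":0,"wy":0,"wz":0,"x":0.14,"y":0.49,"z":0,"hand":0.5},
  ],
)

```text
clock: 23.15
tcp_pos: [0.5738, -0.1034, 0.155]
tcp_rot: [[0.973, 0.23, -0.001], [0.23, -0.973, 0.0], [-0.0, -0.0, -1.0]]
contact_force: [0.6, -0.2, -1.0]
width: 0.0583
finger_force: 38.2
```

drive_tool(
  targets=[
    {"wx":0,"wy":0,"wz":0,"x":0.14,"y":0.49,"z":0,"hand":0.5},
    {"wx":0,"wy":0,"wz":0,"x":0.14,"y":0.47,"z":0,"hand":0.5},
    {"wx":0,"wy":0,"wz":0,"x":0,"y":0,"z":0,"hand":0.5},
    {"wx":0,"wy":0,"wz":0,"x":0,"y":0,"z":0,"hand":0.5},
    {"wx":0,"wy":0,"wz":0,"x":0,"y":0,"z":0,"hand":0.5},
  ],
)

```text
clock: 23.78
tcp_pos: [0.5973, -0.1448, 0.1552]
tcp_rot: [[0.973, 0.23, -0.001], [0.23, -0.973, 0.001], [-0.001, -0.001, -1.0]]
contact_force: [0.0, -0.3, -2.1]
width: 0.0583
finger_force: 38.3
```

drive_tool(
  targets=[
    {"wx":0,"wy":0,"wz":0,"x":0,"y":0,"z":0,"hand":0.5},
    {"wx":0,"wy":0,"wz":0,"x":0,"y":0,"z":0,"hand":0.5},
    {"wx":0,"wy":0,"wz":0,"x":0,"y":0,"z":0,"hand":0.5},
    {"wx":0,"wy":0,"wz":0,"x":0,"y":0,"z":0,"hand":0.5},
    {"wx":0,"wy":0,"wz":0,"x":0,"y":0,"z":0,"hand":0.5},
  ],
)

```text
clock: 24.4
tcp_pos: [0.5979, -0.1455, 0.1553]
tcp_rot: [[0.973, 0.23, 0.0], [0.23, -0.973, 0.0], [0.0, -0.0, -1.0]]
contact_force: [-0.7, -0.0, -1.0]
width: 0.0581
finger_force: 38.3
```

Run:
```python
from h import *
snap('wrist','w11');t=env.state()['tcp_pos'];o=t[2]-.0165
k,s=fit('w11','collar',(.6579,-.1318),zoff=.05,rng=.006);print('collar',k,s)
c,s=fit('w11','funnel',t[:2],zoff=o,rng=.008);print('funnel-tcp',c-t[:2],s)
to(*(k-(c-t[:2])),.10)
crop('w11',0,0,640,480,1.25,'w11b',[((*k,.074),.032),((*k,.074),.024),((*c,o+.057),.030),((*c,o+.057),.027)])
```

```text
collar [ 0.65822244 -0.1311999 ] 232.86666870117188
funnel-tcp [-9.07050226e-04 -3.10473628e-05] 166.962646484375
t 24.45 tcp [ 0.5979 -0.1455  0.1553] units [1.26 0.   1.11] w 0.0578 F [ 0.3 -0.3 -1.8] ff 38.26195218600333 tilt [0. 0.] yaw 13.3 q6 59.1
```

View pics/w11b.png

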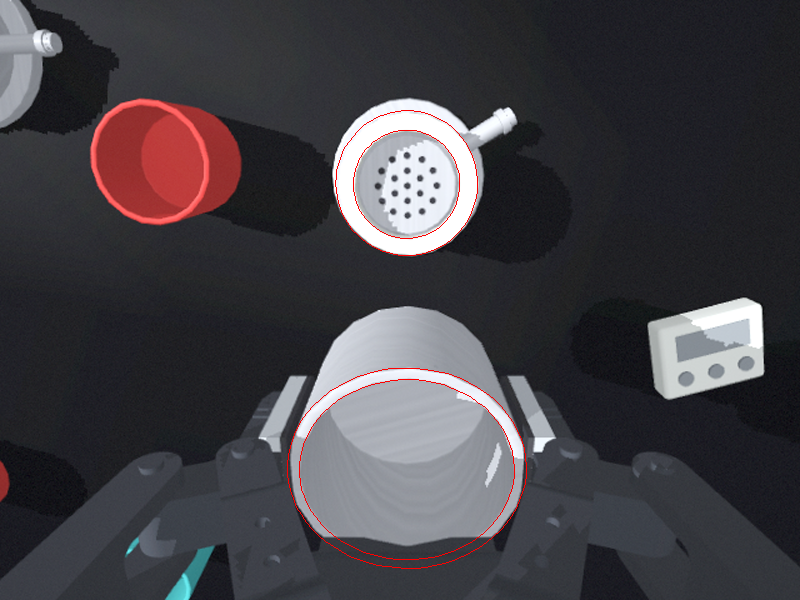

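The collar's circles sit on it at (406,184). The funnel's mouth circles also match where they can be seen, and it is held upright. The 14 pictures are now used up, so the remaining checks are numeric.

drive_tool(
  targets=[
    {"wx":0,"wy":0,"wz":0,"x":0.31,"y":0,"z":0,"hand":0.5},
    {"wx":0,"wy":0,"wz":0,"x":0.31,"y":0,"z":0,"hand":0.5},
    {"wx":0,"wy":0,"wz":0,"x":0.31,"y":0,"z":0,"hand":0.5},
    {"wx":0,"wy":0,"wz":0,"x":0.32,"y":0,"z":0,"hand":0.5},
    {"wx":0,"wy":0,"wz":0,"x":0,"y":0,"z":0.3,"hand":0.5},
  ],
)

```text
clock: 25.08
tcp_pos: [0.6617, -0.1311, 0.1409]
tcp_rot: [[0.973, 0.231, 0.004], [0.231, -0.973, -0.001], [0.004, 0.002, -1.0]]
contact_force: [0.0, 0.2, -1.4]
width: 0.058
finger_force: 38.2
```

drive_tool(
  targets=[
    {"wx":0,"wy":0,"wz":0,"x":0,"y":0,"z":0.4,"hand":0.5},
    {"wx":0,"wy":0,"wz":0,"x":0,"y":0,"z":0.4,"hand":0.5},
    {"wx":0,"wy":0,"wz":0,"x":0,"y":0,"z":0,"hand":0.5},
    {"wx":0,"wy":0,"wz":0,"x":0,"y":0,"z":0,"hand":0.5},
    {"wx":0,"wy":0,"wz":0,"x":0,"y":0,"z":0,"hand":0.5},
  ],
)

```text
clock: 25.7
tcp_pos: [0.6594, -0.1314, 0.1013]
tcp_rot: [[0.973, 0.23, 0.002], [0.23, -0.973, -0.0], [0.002, 0.001, -1.0]]
contact_force: [-0.0, 0.1, -1.1]
width: 0.0585
finger_force: 38.1
```

Run:
```python
from h import *
snap('wrist','w12');t=env.state()['tcp_pos']
to(.6588,-.1316,.0815)
for o in(.016,.018,.020):
  c,s=fit('w12','funnel',t[:2],zoff=t[2]-o,rng=.008);print(o,'funnel-tcp',c-t[:2],s)
```

```text
t 25.75 tcp [ 0.6594 -0.1314  0.1014] units [-0.01  0.    0.4 ] w 0.058 F [ 0.   0.3 -1.8] ff 38.143206126987934 tilt [ 0.0018 -0.0005] yaw 13.3 q6 61.9
0.016 funnel-tcp [-0.00078618  0.00018102] 149.90228271484375
0.018 funnel-tcp [-0.00169967 -0.00019676] 182.7889862060547
0.02 funnel-tcp [-0.00259415 -0.00035737] 160.5739288330078
```

drive_tool(
  targets=[
    {"wx":0,"wy":0,"wz":0,"x":0,"y":0,"z":0.1,"hand":0.5},
    {"wx":0,"wy":0,"wz":0,"x":0,"y":0,"z":0.1,"hand":0.5},
    {"wx":0,"wy":0,"wz":0,"x":0,"y":0,"z":0.1,"hand":0.5},
    {"wx":0,"wy":0,"wz":0,"x":0,"y":0,"z":0.04,"hand":0.5},
    {"wx":0,"wy":0,"wz":0,"x":0,"y":0,"z":0,"hand":0.5},
  ],
)

```text
clock: 26.38
tcp_pos: [0.6585, -0.1311, 0.0829]
tcp_rot: [[0.973, 0.23, -0.001], [0.23, -0.973, 0.0], [-0.001, -0.0, -1.0]]
contact_force: [-0.3, -0.2, -1.5]
width: 0.058
finger_force: 38.1
```

Run:
```python
from h import *
to(.6588,-.1316,.0815)
```

```text
t 26.38 tcp [ 0.6585 -0.1311  0.0829] units [0.   0.01 0.03] w 0.058 F [-0.3 -0.2 -1.5] ff 38.14493182115257 tilt [-0.0006  0.0002] yaw 13.3 q6 61.9
```

drive_tool(
  targets=[
    {"wx":0,"wy":0,"wz":0,"x":0,"y":0,"z":0.03,"hand":0.5},
    {"wx":0,"wy":0,"wz":0,"x":0,"y":0,"z":0,"hand":0.5},
    {"wx":0,"wy":0,"wz":0,"x":0,"y":0,"z":0,"hand":0.5},
    {"wx":0,"wy":0,"wz":0,"x":0,"y":0,"z":0,"hand":0.5},
    {"wx":0,"wy":0,"wz":0,"x":0,"y":0,"z":0,"hand":0.5},
  ],
)

```text
clock: 27.0
tcp_pos: [0.6587, -0.1312, 0.0818]
tcp_rot: [[0.973, 0.23, 0.0], [0.23, -0.973, 0.0], [0.0, -0.0, -1.0]]
contact_force: [0.1, 0.2, -0.6]
width: 0.0581
finger_force: 38.3
```

Run:
```python
from h import *
to(.6588,-.1316,.0815)
```

```text
t 27.0 tcp [ 0.6587 -0.1312  0.0818] units [-0.    0.01  0.01] w 0.0581 F [ 0.1  0.2 -0.6] ff 38.28034705482423 tilt [0. 0.] yaw 13.3 q6 61.9
```

drive_tool(
  targets=[
    {"wx":0,"wy":0,"wz":0,"x":0,"y":0,"z":0.01,"hand":0.5},
    {"wx":0,"wy":0,"wz":0,"x":0,"y":0,"z":0,"hand":0.75},
    {"wx":0,"wy":0,"wz":0,"x":0,"y":0,"z":0,"hand":1},
    {"wx":0,"wy":0,"wz":0,"x":0,"y":0,"z":0,"hand":1},
    {"wx":0,"wy":0,"wz":0,"x":0,"y":0,"z":0,"hand":1},
  ],
)

```text
clock: 27.62
tcp_pos: [0.6588, -0.1312, 0.0813]
tcp_rot: [[0.973, 0.23, 0.0], [0.23, -0.973, 0.0], [0.0, 0.0, -1.0]]
contact_force: [-0.1, -0.3, 0.1]
width: 0.0853
finger_force: 0.0
```

drive_tool(
  targets=[
    {"wx":0,"wy":0,"wz":0,"x":0,"y":0,"z":-0.3,"hand":1},
    {"wx":0,"wy":0,"wz":0,"x":0,"y":0,"z":-0.7,"hand":1},
    {"wx":0,"wy":0,"wz":0,"x":0,"y":0,"z":-0.7,"hand":1},
    {"wx":0,"wy":0,"wz":0,"x":0,"y":0,"z":-0.7,"hand":1},
    {"wx":0,"wy":0,"wz":0,"x":0,"y":0,"z":-0.5,"hand":1},
  ],
)

```text
clock: 28.25
tcp_pos: [0.6595, -0.1313, 0.2297]
tcp_rot: [[0.973, 0.23, 0.004], [0.23, -0.973, -0.001], [0.003, 0.002, -1.0]]
contact_force: [0.1, 0.5, -0.1]
width: 0.0855
finger_force: 0.0
```

drive_tool(
  targets=[
    {"wx":0,"wy":0,"wz":0,"x":0,"y":0,"z":0,"hand":1},
    {"wx":0,"wy":0,"wz":0,"x":0,"y":0,"z":0,"hand":1},
    {"wx":0,"wy":0,"wz":0,"x":0,"y":0,"z":0,"hand":1},
    {"wx":0,"wy":0,"wz":0,"x":0,"y":0,"z":0,"hand":1},
    {"wx":0,"wy":0,"wz":0,"x":0,"y":0,"z":0,"hand":1},
  ],
)

```text
clock: 28.88
tcp_pos: [0.6585, -0.1311, 0.2255]
tcp_rot: [[0.973, 0.23, -0.001], [0.23, -0.973, 0.0], [-0.001, -0.001, -1.0]]
contact_force: [0.4, -0.4, 1.1]
width: 0.0855
finger_force: 0.0
```

Run:
```python
from h import *
snap('wrist','w13');snap('scene','s13');snap('top','t13')
for fn in('w13','s13','t13'):
  for z in (.062,.065,.068,.072):print(fn,z,fit(fn,'funnel',(.658,-.1315),zoff=z,rng=.006))
to(.4535,.2983,.16)
```

```text
w13 0.062 (array([ 0.65700079, -0.13143314]), np.float64(255.7803955078125))
w13 0.065 (array([ 0.65778988, -0.13113956]), np.float64(253.20034790039062))
w13 0.068 (array([ 0.65851055, -0.13117856]), np.float64(233.63661193847656))
w13 0.072 (array([ 0.65923142, -0.13148844]), np.float64(213.31414794921875))
s13 0.062 (array([ 0.65557514, -0.1360012 ]), np.float64(277.96820068359375))
s13 0.065 (array([ 0.65860238, -0.13394911]), np.float64(278.5103759765625))
s13 0.068 (array([ 0.66130344, -0.13203717]), np.float64(278.44488525390625))
s13 0.072 (array([ 0.66531391, -0.12928348]), np.float64(277.6995544433594))
t13 0.062 (array([ 0.66165521, -0.13522002]), np.float64(227.5846405029297))
t13 0.065 (array([ 0.66076542, -0.13472137]), np.float64(227.48458862304688))
t13 0.068 (array([ 0.66000173, -0.13425129]), np.float64(227.33795166015625))
t13 0.072 (array([ 0.65888553, -0.13295713]), np.float64(227.43272399902344))
t 29.02 tcp [ 0.6587 -0.1312  0.2261] units [-2.02 -9.3   1.32] w 0.0852 F [0.7 1.  0.5] ff 0.0 tilt [-0.0003  0.0001] yaw 13.3 q6 61.9
```

The funnel is home: the mouth fits best at the seated height, centre (0.6578, -0.1312). Now the lid.

drive_tool(
  targets=[
    {"wx":0,"wy":0,"wz":0,"x":-0.135,"y":-0.62,"z":0.08,"hand":1},
    {"wx":0,"wy":0,"wz":0,"x":-0.135,"y":-0.62,"z":0.08,"hand":1},
    {"wx":0,"wy":0,"wz":0,"x":-0.135,"y":-0.62,"z":0.08,"hand":1},
    {"wx":0,"wy":0,"wz":0,"x":-0.135,"y":-0.62,"z":0.08,"hand":1},
    {"wx":0,"wy":0,"wz":0,"x":-0.135,"y":-0.62,"z":0.08,"hand":1},
  ],
)

```text
clock: 29.65
tcp_pos: [0.5899, 0.0128, 0.2064]
tcp_rot: [[0.973, 0.23, 0.0], [0.23, -0.973, 0.0], [0.0, 0.0, -1.0]]
contact_force: [0.5, -0.6, 0.1]
width: 0.0855
finger_force: 0.0
```

drive_tool(
  targets=[
    {"wx":0,"wy":0,"wz":0,"x":-0.135,"y":-0.62,"z":0.08,"hand":1},
    {"wx":0,"wy":0,"wz":0,"x":-0.135,"y":-0.62,"z":0.08,"hand":1},
    {"wx":0,"wy":0,"wz":0,"x":-0.135,"y":-0.62,"z":0.08,"hand":1},
    {"wx":0,"wy":0,"wz":0,"x":-0.135,"y":-0.62,"z":0.08,"hand":1},
    {"wx":0,"wy":0,"wz":0,"x":-0.135,"y":-0.62,"z":0.08,"hand":1},
  ],
)

```text
clock: 30.28
tcp_pos: [0.5215, 0.1559, 0.1864]
tcp_rot: [[0.973, 0.23, 0.001], [0.23, -0.973, 0.0], [0.001, -0.0, -1.0]]
contact_force: [0.9, 0.7, -0.1]
width: 0.0854
finger_force: 0.0
```

drive_tool(
  targets=[
    {"wx":0,"wy":0,"wz":0,"x":-0.135,"y":-0.62,"z":0.08,"hand":1},
    {"wx":0,"wy":0,"wz":0,"x":-0.135,"y":-0.62,"z":0.08,"hand":0.6},
    {"wx":0,"wy":0,"wz":0,"x":-0.135,"y":-0.62,"z":0.08,"hand":0.6},
    {"wx":0,"wy":0,"wz":0,"x":-0.135,"y":-0.62,"z":0.08,"hand":0.6},
    {"wx":0,"wy":0,"wz":0,"x":-0.135,"y":-0.62,"z":0.08,"hand":0.6},
  ],
)

```text
clock: 30.9
tcp_pos: [0.4531, 0.2991, 0.1665]
tcp_rot: [[0.973, 0.23, 0.001], [0.23, -0.973, 0.0], [0.001, -0.0, -1.0]]
contact_force: [0.0, 0.1, -0.4]
width: 0.0509
finger_force: 0.0
```

drive_tool(
  targets=[
    {"wx":0,"wy":0,"wz":0,"x":0,"y":0,"z":0,"hand":0.6},
    {"wx":0,"wy":0,"wz":0,"x":0,"y":0,"z":0,"hand":0.6},
    {"wx":0,"wy":0,"wz":0,"x":0,"y":0,"z":0,"hand":0.6},
    {"wx":0,"wy":0,"wz":0,"x":0,"y":0,"z":0,"hand":0.6},
    {"wx":0,"wy":0,"wz":0,"x":0,"y":0,"z":0,"hand":0.6},
  ],
)

```text
clock: 31.52
tcp_pos: [0.4537, 0.2976, 0.1664]
tcp_rot: [[0.973, 0.229, 0.0], [0.229, -0.973, 0.0], [0.0, -0.0, -1.0]]
contact_force: [0.3, 0.5, 0.4]
width: 0.0511
finger_force: 0.0
```

Run:
```python
from h import *
snap('wrist','w14')
c,s=fit('w14','lid',(.4535,.2983));print(c,s)
M['lid']=[(.033,.013)];print(fit('w14','lid',(.4535,.2983)))
M['lid']=[(.009,.032)];print(fit('w14','lid',c,rng=.004))
to(*c,.02)
```

```text
[0.45255762 0.30090117] 274.8178405761719
(array([0.4515, 0.3003]), np.float64(150.0))
(array([0.45325108, 0.30084873]), np.float64(144.04608154296875))
t 31.57 tcp [0.4536 0.2977 0.1664] units [-0.01 -0.07  2.93] w 0.051 F [ 0.2  0.2 -0.6] ff 0.0 tilt [0.0001 0.0001] yaw 13.2 q6 105.6
```

Run:
```python
from h import *
import re
g=cv2.cvtColor(cv2.imread('pics/w14.png'),6)
d=load('w14')
u,v=proj(d,[.4535,.299,.013]).astype(int)
m=((g>90)*255).astype(np.uint8)
n,l,st,ce=cv2.connectedComponentsWithStats(m)
k=l[v-20,u+20] or l[v+20,u-20];print(st[k],ce[k],(u,v))
cs,_=cv2.findContours((l==k).astype(np.uint8),0,1);c=max(cs,key=cv2.contourArea);h=cv2.convexHull(c)[:,0]
P=np.array([pz(d,a,b,.0105)[:2] for a,b in h.astype(float)])
A=np.c_[2*P,np.ones(len(P))];s=np.linalg.lstsq(A,(P**2).sum(1),rcond=None)[0]
print('disc',s[:2],'r',np.sqrt(s[2]+s[0]**2+s[1]**2))
dk=((g<60)&(cv2.drawContours(np.zeros_like(g),[h.reshape(-1,1,2)],-1,255,-1)>0)).astype(np.uint8)
n,l,st,ce=cv2.connectedComponentsWithStats(dk)
for i in range(1,n):
  if st[i][4]>60: print(st[i],ce[i],pz(d,*ce[i],.026))
to(.4525,.3,.02)
```

```text
[ 279  183   84   82 4860] [320.74156379 222.91069959] (np.int64(323), np.int64(222))
disc [0.45045806 0.30049456] r 0.033373106964065306
[310 216  23  26 479] [320.74530271 228.44676409] [0.45168779 0.3006225  0.026     ]
t 31.57 tcp [0.4536 0.2977 0.1664] units [-0.01 -0.05  2.93] w 0.051 F [ 0.2  0.2 -0.6] ff 0.0 tilt [0.0001 0.0001] yaw 13.2 q6 105.6
```

The disc and knob fits agree on about (0.4515, 0.3003), with fitted disc radius 33.4 mm against 33 mm given. I grip the knob above the disc.

drive_tool(
  targets=[
    {"wx":0,"wy":0,"wz":0,"x":-0.03,"y":-0.06,"z":0.7,"hand":0.6},
    {"wx":0,"wy":0,"wz":0,"x":0,"y":0,"z":0.7,"hand":0.6},
    {"wx":0,"wy":0,"wz":0,"x":0,"y":0,"z":0.7,"hand":0.6},
    {"wx":0,"wy":0,"wz":0,"x":0,"y":0,"z":0.6,"hand":0.6},
    {"wx":0,"wy":0,"wz":0,"x":0,"y":0,"z":0.25,"hand":0.6},
  ],
)

```text
clock: 32.2
tcp_pos: [0.4503, 0.3, 0.0172]
tcp_rot: [[0.973, 0.229, -0.003], [0.229, -0.973, -0.001], [-0.003, 0.001, -1.0]]
contact_force: [0.4, -0.4, -0.2]
width: 0.0512
finger_force: 0.0
```

drive_tool(
  targets=[
    {"wx":0,"wy":0,"wz":0,"x":0,"y":0,"z":0,"hand":0.6},
    {"wx":0,"wy":0,"wz":0,"x":0,"y":0,"z":0,"hand":0.4},
    {"wx":0,"wy":0,"wz":0,"x":0,"y":0,"z":0,"hand":0.3},
    {"wx":0,"wy":0,"wz":0,"x":0,"y":0,"z":0,"hand":0.2},
    {"wx":0,"wy":0,"wz":0,"x":0,"y":0,"z":0,"hand":0.05},
  ],
  squeeze=35,
)

```text
clock: 32.83
tcp_pos: [0.4519, 0.3011, 0.02]
tcp_rot: [[0.973, 0.23, 0.002], [0.23, -0.973, 0.001], [0.002, -0.001, -1.0]]
contact_force: [-0.1, -0.6, 6.4]
width: 0.0163
finger_force: 34.0
```

drive_tool(
  targets=[
    {"wx":0,"wy":0,"wz":0,"x":0,"y":0,"z":0,"hand":0.05},
    {"wx":0,"wy":0,"wz":0,"x":0,"y":0,"z":0,"hand":0.05},
    {"wx":0,"wy":0,"wz":0,"x":0,"y":0,"z":0,"hand":0.05},
    {"wx":0,"wy":0,"wz":0,"x":0,"y":0,"z":0,"hand":0.05},
    {"wx":0,"wy":0,"wz":0,"x":0,"y":0,"z":0,"hand":0.05},
  ],
)

```text
clock: 33.45
tcp_pos: [0.4519, 0.3011, 0.02]
tcp_rot: [[0.973, 0.23, 0.002], [0.23, -0.973, 0.001], [0.002, -0.001, -1.0]]
contact_force: [-0.0, -0.4, 5.8]
width: 0.0161
finger_force: 34.0
```

Run:
```python
from h import *
to(.6578,-.1312,.22)
```

```text
t 33.45 tcp [0.4519 0.3011 0.02  ] units [ 2.03  9.36 -4.  ] w 0.0161 F [-0.  -0.4  5.8] ff 34.017621874809265 tilt [0.0019 0.001 ] yaw 13.3 q6 105.9
```

drive_tool(
  targets=[
    {"wx":0,"wy":0,"wz":0,"x":0,"y":0,"z":-0.1,"hand":0.05},
    {"wx":0,"wy":0,"wz":0,"x":0,"y":0,"z":-0.7,"hand":0.05},
    {"wx":0,"wy":0,"wz":0,"x":0,"y":0,"z":-0.8,"hand":0.05},
    {"wx":0,"wy":0,"wz":0,"x":0,"y":0,"z":-0.8,"hand":0.05},
    {"wx":0,"wy":0,"wz":0,"x":0,"y":0,"z":-0.8,"hand":0.05},
  ],
)

```text
clock: 34.08
tcp_pos: [0.4507, 0.3005, 0.1802]
tcp_rot: [[0.973, 0.23, -0.0], [0.23, -0.973, -0.0], [-0.0, 0.0, -1.0]]
contact_force: [0.7, -0.1, -1.3]
width: 0.0161
finger_force: 34.2
```

drive_tool(
  targets=[
    {"wx":0,"wy":0,"wz":0,"x":0.055,"y":0.62,"z":-0.15,"hand":0.05},
    {"wx":0,"wy":0,"wz":0,"x":0.055,"y":0.62,"z":-0.15,"hand":0.05},
    {"wx":0,"wy":0,"wz":0,"x":0.055,"y":0.62,"z":-0.15,"hand":0.05},
    {"wx":0,"wy":0,"wz":0,"x":0.055,"y":0.62,"z":-0.15,"hand":0.05},
    {"wx":0,"wy":0,"wz":0,"x":0.055,"y":0.62,"z":-0.15,"hand":0.05},
  ],
)

```text
clock: 34.7
tcp_pos: [0.4999, 0.152, 0.2167]
tcp_rot: [[0.973, 0.23, -0.0], [0.23, -0.973, -0.0], [-0.0, -0.0, -1.0]]
contact_force: [0.2, 0.1, -1.2]
width: 0.0159
finger_force: 34.3
```

drive_tool(
  targets=[
    {"wx":0,"wy":0,"wz":0,"x":0.055,"y":0.62,"z":0,"hand":0.05},
    {"wx":0,"wy":0,"wz":0,"x":0.055,"y":0.62,"z":0,"hand":0.05},
    {"wx":0,"wy":0,"wz":0,"x":0.055,"y":0.62,"z":0,"hand":0.05},
    {"wx":0,"wy":0,"wz":0,"x":0.055,"y":0.62,"z":0,"hand":0.05},
    {"wx":0,"wy":0,"wz":0,"x":0.055,"y":0.62,"z":0,"hand":0.05},
  ],
)

```text
clock: 35.33
tcp_pos: [0.549, 0.0044, 0.2164]
tcp_rot: [[0.973, 0.23, -0.0], [0.23, -0.973, 0.0], [-0.0, -0.0, -1.0]]
contact_force: [0.1, 0.3, -0.0]
width: 0.016
finger_force: 34.3
```

drive_tool(
  targets=[
    {"wx":0,"wy":0,"wz":0,"x":0.055,"y":0.62,"z":0,"hand":0.05},
    {"wx":0,"wy":0,"wz":0,"x":0.055,"y":0.62,"z":0,"hand":0.05},
    {"wx":0,"wy":0,"wz":0,"x":0.055,"y":0.62,"z":0,"hand":0.05},
    {"wx":0,"wy":0,"wz":0,"x":0.055,"y":0.62,"z":0,"hand":0.05},
    {"wx":0,"wy":0,"wz":0,"x":0.055,"y":0.62,"z":0,"hand":0.05},
  ],
)

```text
clock: 35.95
tcp_pos: [0.598, -0.1432, 0.2163]
tcp_rot: [[0.973, 0.23, -0.001], [0.23, -0.973, 0.0], [-0.001, -0.0, -1.0]]
contact_force: [0.0, 0.2, -0.5]
width: 0.0159
finger_force: 34.3
```

drive_tool(
  targets=[
    {"wx":0,"wy":0,"wz":0,"x":0,"y":0,"z":0,"hand":0.05},
    {"wx":0,"wy":0,"wz":0,"x":0,"y":0,"z":0,"hand":0.05},
    {"wx":0,"wy":0,"wz":0,"x":0,"y":0,"z":0,"hand":0.05},
    {"wx":0,"wy":0,"wz":0,"x":0,"y":0,"z":0,"hand":0.05},
    {"wx":0,"wy":0,"wz":0,"x":0,"y":0,"z":0,"hand":0.05},
  ],
)

```text
clock: 36.58
tcp_pos: [0.5981, -0.1418, 0.2165]
tcp_rot: [[0.973, 0.23, 0.0], [0.23, -0.973, -0.0], [0.0, 0.0, -1.0]]
contact_force: [0.0, 0.4, -1.4]
width: 0.0158
finger_force: 34.3
```

Run:
```python
from h import *
snap('wrist','w15');t=env.state()['tcp_pos']
k,s=fit('w15','funnel',(.6578,-.1312),zoff=.065,rng=.006);print('funnel',k,s)
M['lid']=[(.033,.013)]
for o in(.019,.021):
  c,s=fit('w15','lid',t[:2],zoff=t[2]-o,rng=.006);print('lid-tcp',c-t[:2],s)
to(.658,-.1312,.15)
```

```text
funnel [ 0.65793413 -0.1310296 ] 235.83030700683594
lid-tcp [-0.00018112  0.00023869] 120.01803588867188
lid-tcp [-0.00125443  0.00015858] 120.68344116210938
t 36.62 tcp [ 0.5981 -0.1419  0.2164] units [1.21 0.07 1.33] w 0.0161 F [ 0.3 -0.  -0.9] ff 34.30796205997467 tilt [0.0001 0.    ] yaw 13.3 q6 59.4
```

drive_tool(
  targets=[
    {"wx":0,"wy":0,"wz":0,"x":0.3,"y":0.02,"z":0,"hand":0.05},
    {"wx":0,"wy":0,"wz":0,"x":0.3,"y":0.02,"z":0,"hand":0.05},
    {"wx":0,"wy":0,"wz":0,"x":0.3,"y":0.02,"z":0,"hand":0.05},
    {"wx":0,"wy":0,"wz":0,"x":0.32,"y":0.01,"z":0.3,"hand":0.05},
    {"wx":0,"wy":0,"wz":0,"x":0,"y":0,"z":0.4,"hand":0.05},
  ],
)

```text
clock: 37.25
tcp_pos: [0.6607, -0.1314, 0.1802]
tcp_rot: [[0.973, 0.23, 0.002], [0.23, -0.973, -0.0], [0.002, 0.001, -1.0]]
contact_force: [-0.4, -0.6, -1.5]
width: 0.0161
finger_force: 34.3
```

drive_tool(
  targets=[
    {"wx":0,"wy":0,"wz":0,"x":0,"y":0,"z":0.4,"hand":0.05},
    {"wx":0,"wy":0,"wz":0,"x":0,"y":0,"z":0.2,"hand":0.05},
    {"wx":0,"wy":0,"wz":0,"x":0,"y":0,"z":0,"hand":0.05},
    {"wx":0,"wy":0,"wz":0,"x":0,"y":0,"z":0,"hand":0.05},
    {"wx":0,"wy":0,"wz":0,"x":0,"y":0,"z":0,"hand":0.05},
  ],
)

```text
clock: 37.88
tcp_pos: [0.6591, -0.132, 0.1524]
tcp_rot: [[0.973, 0.23, 0.002], [0.23, -0.973, -0.001], [0.002, 0.001, -1.0]]
contact_force: [-0.3, -1.1, -0.4]
width: 0.0162
finger_force: 34.3
```

Run:
```python
from h import *
to(.6585,-.1312,.135)
```

```text
t 37.88 tcp [ 0.6591 -0.132   0.1524] units [-0.01 -0.02  0.35] w 0.0162 F [-0.3 -1.1 -0.4] ff 34.31031882762909 tilt [ 0.0019 -0.0005] yaw 13.3 q6 61.8
```

drive_tool(
  targets=[
    {"wx":0,"wy":0,"wz":0,"x":0,"y":-0.01,"z":0.1,"hand":0.05},
    {"wx":0,"wy":0,"wz":0,"x":0,"y":0,"z":0.1,"hand":0.05},
    {"wx":0,"wy":0,"wz":0,"x":0,"y":0,"z":0.1,"hand":0.05},
    {"wx":0,"wy":0,"wz":0,"x":0,"y":0,"z":0.02,"hand":0.05},
    {"wx":0,"wy":0,"wz":0,"x":0,"y":0,"z":0,"hand":0.05},
  ],
)

```text
clock: 38.5
tcp_pos: [0.6582, -0.1313, 0.1351]
tcp_rot: [[0.973, 0.23, -0.0], [0.23, -0.973, 0.0], [-0.0, -0.0, -1.0]]
contact_force: [1.6, -0.3, -0.5]
width: 0.0162
finger_force: 34.3
```

drive_tool(
  targets=[
    {"wx":0,"wy":0,"wz":0,"x":0,"y":0,"z":0,"hand":0.05},
    {"wx":0,"wy":0,"wz":0,"x":0,"y":0,"z":0,"hand":0.05},
    {"wx":0,"wy":0,"wz":0,"x":0,"y":0,"z":0,"hand":0.05},
    {"wx":0,"wy":0,"wz":0,"x":0,"y":0,"z":0,"hand":0.05},
    {"wx":0,"wy":0,"wz":0,"x":0,"y":0,"z":0,"hand":0.05},
  ],
)

```text
clock: 39.12
tcp_pos: [0.6582, -0.1313, 0.1353]
tcp_rot: [[0.973, 0.23, 0.0], [0.23, -0.973, -0.0], [0.0, 0.0, -1.0]]
contact_force: [-0.4, 0.6, 0.2]
width: 0.016
finger_force: 34.3
```

Run:
```python
from h import *
to(.6585,-.1312,.1345)
```

```text
t 39.12 tcp [ 0.6582 -0.1313  0.1353] units [ 0.01 -0.    0.02] w 0.016 F [-0.4  0.6  0.2] ff 34.3105673789978 tilt [ 0. -0.] yaw 13.3 q6 61.8
```

drive_tool(
  targets=[
    {"wx":0,"wy":0,"wz":0,"x":0,"y":0,"z":0.02,"hand":0.05},
    {"wx":0,"wy":0,"wz":0,"x":0,"y":0,"z":0,"hand":0.05},
    {"wx":0,"wy":0,"wz":0,"x":0,"y":0,"z":0,"hand":0.05},
    {"wx":0,"wy":0,"wz":0,"x":0,"y":0,"z":0,"hand":0.05},
    {"wx":0,"wy":0,"wz":0,"x":0,"y":0,"z":0,"hand":0.05},
  ],
)

```text
clock: 39.75
tcp_pos: [0.6583, -0.1313, 0.1343]
tcp_rot: [[0.973, 0.23, 0.0], [0.23, -0.973, 0.0], [0.0, 0.0, -1.0]]
contact_force: [-0.1, 0.1, -1.0]
width: 0.0159
finger_force: 34.3
```

Run:
```python
from h import *
to(.6585,-.1312,.1345)
```

```text
t 39.75 tcp [ 0.6583 -0.1313  0.1343] units [ 0. -0. -0.] w 0.0159 F [-0.1  0.1 -1. ] ff 34.310728311538696 tilt [0.0001 0.    ] yaw 13.3 q6 61.8
```

The lid is within about a millimetre of its seat. Release and rise.

drive_tool(
  targets=[
    {"wx":0,"wy":0,"wz":0,"x":0,"y":0,"z":0.02,"hand":0.05},
    {"wx":0,"wy":0,"wz":0,"x":0,"y":0,"z":0,"hand":0.05},
    {"wx":0,"wy":0,"wz":0,"x":0,"y":0,"z":0,"hand":0.3},
    {"wx":0,"wy":0,"wz":0,"x":0,"y":0,"z":0,"hand":0.5},
    {"wx":0,"wy":0,"wz":0,"x":0,"y":0,"z":0,"hand":0.5},
  ],
)

```text
clock: 40.38
tcp_pos: [0.6582, -0.1312, 0.133]
tcp_rot: [[0.973, 0.23, -0.0], [0.23, -0.973, 0.0], [-0.0, -0.0, -1.0]]
contact_force: [0.4, -0.3, 0.6]
width: 0.0426
finger_force: 0.0
```

drive_tool(
  targets=[
    {"wx":0,"wy":0,"wz":0,"x":0,"y":0,"z":0,"hand":0.5},
    {"wx":0,"wy":0,"wz":0,"x":0,"y":0,"z":-0.3,"hand":0.5},
    {"wx":0,"wy":0,"wz":0,"x":0,"y":0,"z":-0.6,"hand":0.5},
    {"wx":0,"wy":0,"wz":0,"x":0,"y":0,"z":-0.6,"hand":0.5},
    {"wx":0,"wy":0,"wz":0,"x":0,"y":0,"z":-0.6,"hand":0.5},
  ],
)

```text
clock: 41.0
tcp_pos: [0.6585, -0.1313, 0.2406]
tcp_rot: [[0.973, 0.23, 0.001], [0.23, -0.973, -0.0], [0.001, 0.001, -1.0]]
contact_force: [-0.0, -0.2, 0.1]
width: 0.0425
finger_force: 0.0
```

drive_tool(
  targets=[
    {"wx":0,"wy":0,"wz":0,"x":-0.5,"y":0,"z":0,"hand":0.5},
    {"wx":0,"wy":0,"wz":0,"x":-0.5,"y":0,"z":0,"hand":0.5},
    {"wx":0,"wy":0,"wz":0,"x":0,"y":0,"z":0,"hand":0.5},
    {"wx":0,"wy":0,"wz":0,"x":0,"y":0,"z":0,"hand":0.5},
    {"wx":0,"wy":0,"wz":0,"x":0,"y":0,"z":0,"hand":0.5},
  ],
)

```text
clock: 41.62
tcp_pos: [0.6106, -0.1427, 0.2385]
tcp_rot: [[0.973, 0.23, 0.001], [0.23, -0.973, -0.0], [0.001, 0.0, -1.0]]
contact_force: [0.0, 0.4, 0.2]
width: 0.0426
finger_force: 0.0
```

Run:
```python
from h import *
snap('wrist','w16');snap('scene','s16');to(.65,-.13,.2)
d=load('w16')
M['lid']=[(.033,.013),(.009,.032)]
for z in(.111,.114,.117,.120):
  for fn in('w16','s16'): print(z,fn,fit(fn,'lid',(.658,-.1312),zoff=z,rng=.006))
M['lid']=[(.033,.013)];print('disc',fit('w16','lid',(.658,-.1312),zoff=.114,rng=.006))
M['lid']=[(.009,.032)];print('knob',fit('w16','lid',(.658,-.1312),zoff=.114,rng=.006))
# bystanders moved? diff before/after in the scene camera
a,b=[cv2.GaussianBlur(cv2.imread(f'pics/{n}.png'),(5,5),0) for n in('scene0','s16')]
m=(cv2.absdiff(a,b).max(2)>60).astype(np.uint8)
n,l,st,ce=cv2.connectedComponentsWithStats(m)
print([(*map(int,s[:4]),int(s[4])) for s in st[1:] if s[4]>25])
```

```text
t 41.73 tcp [ 0.6103 -0.1426  0.2381] units [ 0.83 -0.06  0.76] w 0.0423 F [-0.7 -0.3 -0.4] ff 0.0 tilt [0.0001 0.0001] yaw 13.3 q6 59.7
0.111 w16 (array([ 0.65753285, -0.13168294]), np.float64(263.4376220703125))
0.111 s16 (array([ 0.65375669, -0.13535638]), np.float64(233.246337890625))
0.114 w16 (array([ 0.65802127, -0.13131544]), np.float64(264.32647705078125))
0.114 s16 (array([ 0.65707507, -0.13320854]), np.float64(233.9722442626953))
0.117 w16 (array([ 0.65806336, -0.1313209 ]), np.float64(264.2725830078125))
0.117 s16 (array([ 0.65996338, -0.13129473]), np.float64(234.55029296875))
0.12 w16 (array([ 0.65835195, -0.13136892]), np.float64(261.77740478515625))
0.12 s16 (array([ 0.66326272, -0.12910451]), np.float64(235.12063598632812))
disc (array([ 0.65740258, -0.13100024]), np.float64(115.44007873535156))
knob (array([ 0.65806649, -0.13137774]), np.float64(150.0))
[(148, 0, 26, 40, 533), (38, 0, 268, 237, 12438), (345, 0, 75, 120, 3516), (427, 0, 65, 124, 6516), (421, 49, 7, 7, 39), (35, 62, 36, 47, 733), (23, 77, 24, 48, 339), (432, 84, 4, 21, 54), (73, 99, 17, 27, 204), (115, 103, 70, 19, 730), (294, 111, 23, 10, 40), (331, 111, 43, 12, 177), (209, 156, 7, 20, 86), (293, 156, 70, 14, 453), (240, 160, 7, 20, 95), (25, 169, 13, 7, 52), (0, 181, 17, 26, 281), (25, 193, 16, 10, 96), (201, 202, 24, 18, 355), (210, 233, 41, 42, 970), (144, 235, 22, 9, 110), (242, 237, 7, 12, 54), (320, 236, 32, 39, 1087), (394, 261, 36, 33, 821), (219, 270, 8, 7, 36), (473, 271, 37, 27, 680), (237, 272, 10, 14, 95)]
```

The lid's disc and knob centres agree at the seated height and are concentric with the funnel, so it is upright and home. The hand is clear, so I hand in.

```bash
python3 -c "
from rig import env
print(env.sign_off())"
```

```text
the job is handed in; nothing more can be done
None
```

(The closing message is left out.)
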